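Run a batch of culture dishes through the flatbed imager

ROBOT

A 6-joint arm with a two-finger parallel gripper is mounted at the origin on the work surface. World frame = base frame: x ahead of the robot, y to its left, z up, the work surface at z = 0. Lengths are in mm, angles in rad, forces in N, time in s.
With the tool pointing down it reaches from about 350 to 975 mm from the base axis. Payload 7.1 kg.
Tool frame: the origin (TCP) lies at the very end of the fingers, on their centre line; the grasp point (between the pads) lies 19 mm behind it; z points along the fingers, y is the direction in which the jaws open and shut (so a half turn about z gives the same grasp; the last joint's range is limited). The gripper opens to 88 mm and grips with 3 to 60 N. Pads are 20 mm wide; open, the fingers measure 115 mm over their backs; the gripper's body (75 mm by 178 mm) begins 61 mm behind the grasp point.
Start: joints at [1.232, 0.423, 1.63, -0, 1.089, -0.019], TCP at [196.453, 593.305, 222.675] pointing down, gripper open.
Joint ranges: [-3, 3], [-0.9, 2.11], [0.09, 2.58], [-1.31, 4.45], [0.11, 2.69], [-2.54, 2.54]. Speed limits (rad/s): [2.39, 2.39, 3.01, 3.14, 3.14, 3.14].

INTERFACE

Orientations are given as a rotation vector (axis times angle).
In Python, from workcell import monitor, vision, order, find_in, regions_of, place_of gives the robot as it stands. The module is installed in compiled form; this text tells all that it offers.
- The arm moves only by the tool carry_out, never from a script. Its argument "targets" is a list of rows, each a list of 3 entries, a list of its own where there are three numbers: the turn, a rotation vector about the world's x, y, z in degrees, then the shift along the world's x, y, z in mm, then the finger opening in mm, from 0 to 87.8. In form: [[[rx, ry, rz], [x, y, z], hand], ...]. A call has 1 to 10 rows; each row is the pose to reach, as a shift and turn from the pose commanded when the call began; what a row does not reach only later rows make up. A row lasts 1/12 s, in which the tool goes at most 41.7 mm and 7.16 degrees, less where a joint would pass 70% of its speed; a pose out of reach is approached as far as the arm can. A call with a gripper value outside its range is refused whole. The fingers move at their own pace and stop on an object; the grip force is fixed at half the most. Time passes only in rows, so rows that repeat a pose let the fingers close. It gives the time, the measured TCP pose, the force and the opening at its end, in the units of the state.
- monitor.get_obs(): the state, without advancing time (a new reading comes with each control period).
- vision.get_image(name): name is "scene" or "top" or "wrist"; returns the picture (480x640x3 uint8, red, green, blue); there is no depth.
- vision.camera_model(name): a dict with "K" (3x3 intrinsics, pixels), "rvec" (rotation vector, rad) and "tvec" (3), from world to camera coordinates, as OpenCV has them. Camera axes: x right, y down, z forward; pixel columns grow to the right and rows downward; lengths in mm; the calibration is good to about 2 mm. A picture is of the moment at which its call begins: read the wrist's pose just before it. camera_model takes no time and is no camera call; for the wrist camera it gives the pose at the moment of the call.
- order.close_job(): hands the job in, once; it reports no verdict.
Trained networks look in the newest picture that a camera, given by its name, has taken for a name from the list of things; names that differ only in an ending like _2 or _b are one class to them, and where a whole thing is asked for, a point or a joint stands for the part that bears it (a point fixed in the world has none). Each returns a list of dicts, best first, with "confidence" (0 to 1); they miss things now and then, are a little off and sometimes report something else, mostly with a low value. They report only what shows in the picture. A call takes as long as a camera call. They do not tell look-alikes from the thing itself.
- find_in(query, camera): "point" ([x, y, z] in mm, in the coordinates of the camera as it stood for that picture, good to about 4 mm: the middle of the surface that is visible of it).
- regions_of(query, camera): "mask" (480x640 bool, what is visible of it).
- place_of(query, camera): "point" ([x, y, z] in mm, in the coordinates of the camera as it stood for that picture, good to about 4 mm: a listed point, or the origin of a listed thing).
The state is a dict: "t": time; "qpos": joint angles; "qvel": joint speeds; "joint_torque": joint torques, N m; "ee_pos": TCP position; "orientation": TCP orientation; "ft_force": force on the tool from outside, world axes, zero at the start; "moment": the same for the moment, N m; "width": finger opening in mm.
Only numpy, scipy, OpenCV 4.12 (cv2) and the standard library are available. Lean on these libraries where they do the work, as an engineer would, in place of code of your own. Each camera call takes 0.05 s, during which the arm holds its last target.

TASK

Put every dish carrier on the bench home into the imager pocket of its own colour, then press the white, the green and the black key fully down one at a time in that order. With the carriers still home, tilt the jog stick fully towards the orange arrow, hold it there for two seconds, and let it spring back upright. Then move all the carriers into the aluminium tray, lying flat and side by side on its floor; never tilt the stick away from the arrow and leave the glassware alone.

Things in the scene. Friction and masses are not known exactly. Their poses are not given: they have to be found in the camera images.
- carrier_blue: Loose dish carrier, 0.13 kg: grey plate 96 (x) x 52 (y) x 8 mm with two fixed clear dishes (tops 14 mm up) and, between them, an upright blue grip bar: 12 mm thick along x, 36 mm long along y, top 54 mm up; grip it across the 12 mm, 36 to 44 mm up. Origin: centre of the plate's underside. Half a turn makes no difference. May be absent (None from the start).
- carrier_red: Loose dish carrier, 0.13 kg: grey plate 96 (x) x 52 (y) x 8 mm with two fixed clear dishes (tops 14 mm up) and, between them, an upright red grip bar: 12 mm thick along x, 36 mm long along y, top 54 mm up; grip it across the 12 mm, 36 to 44 mm up. Origin: centre of the plate's underside. Half a turn makes no difference. May be absent (None from the start).
- carrier_yellow: Loose dish carrier, 0.13 kg: grey plate 96 (x) x 52 (y) x 8 mm with two fixed clear dishes (tops 14 mm up) and, between them, an upright yellow grip bar: 12 mm thick along x, 36 mm long along y, top 54 mm up; grip it across the 12 mm, 36 to 44 mm up. Origin: centre of the plate's underside. Half a turn makes no difference. May be absent (None from the start).
- imager: Flatbed dish imager, white, fixed: bed 150 (x) x 220 (y) x 28 mm with three pockets 68 mm apart along y, each 104 (x) x 60 mm, floor 20 mm up, walls 8 mm high; a clear guard 55 mm high at x = 80 mm. A grey scan bar (x = 97 to 123 mm, top 104 mm up) is parked beyond its far end; it moves only while the stick is tilted. Origin: centre of the underside; x points away from the robot.
- mark_blue: The blue pocket of the imager: blue floor and a blue strip on the bed's near rim in front of it, fixed; which pocket is blue varies. Origin: centre of the pocket's floor; x along the pocket's 104 mm length, y across. A carrier lying home in it has its origin here and its x along this x, either way round.
- mark_red: The red pocket of the imager: red floor and a red strip on the bed's near rim in front of it, fixed; which pocket is red varies. Origin: centre of the pocket's floor; x along the pocket's 104 mm length, y across. A carrier lying home in it has its origin here and its x along this x, either way round.
- mark_yellow: The yellow pocket of the imager: yellow floor and a yellow strip on the bed's near rim in front of it, fixed; which pocket is yellow varies. Origin: centre of the pocket's floor; x along the pocket's 104 mm length, y across. A carrier lying home in it has its origin here and its x along this x, either way round.
- console: Grey control console, fixed, 210 (x) x 190 (y) x 50 mm high: three keys in a row on the near half (x = -55 mm, 54 mm apart along y), jog stick on the far half (x = 45, y = 0 mm). An orange arrow on its top beside the stick points along its +y. Origin: centre of the underside. Console and tray stand either side of the imager, which side varies.
- key_white (a joint): Travel of the white key in m: 0 up, 0.006 fully down; spring-returned, 1.5 N starts it moving and 5 N takes it fully down.
- key_white_top (a point): Centre of the top of the white key's round cap (30 mm across, in a steel collar 46 mm across), 72 mm above the bench; pressed straight down. The three keys' order in the row varies.
- key_green (a joint): Travel of the green key in m: 0 up, 0.006 fully down; spring-returned, 1.5 N starts it moving and 5 N takes it fully down.
- key_green_top (a point): Centre of the top of the green key's round cap (30 mm across, in a steel collar 46 mm across), 72 mm above the bench; pressed straight down. The three keys' order in the row varies.
- key_black (a joint): Travel of the black key in m: 0 up, 0.006 fully down; spring-returned, 1.5 N starts it moving and 5 N takes it fully down.
- key_black_top (a point): Centre of the top of the black key's round cap (30 mm across, in a steel collar 46 mm across), 72 mm above the bench; pressed straight down. The three keys' order in the row varies.
- stick (a joint): Tilt of the jog stick in rad: 0 upright (spring-centred), positive towards the orange arrow (console's +y), end stops at +0.42 and -0.42; it tilts only along the console's y. Needs about 4.5 N at the knob to hold at the stop, and springs upright when let go.
- stick_knob (a point): Centre of the jog stick's black ball knob, 30 mm across, on a steel rod 12 mm across; 85 mm above the stick's pivot, which is 52 mm above the bench.
- tray: Aluminium transport tray, fixed, outside 258 (x) x 132 (y) x 16 mm high, walls and floor 4 mm thick, inside 250 x 124 mm: room for three carriers side by side, each lying across it (carrier's x along tray's y), 80 mm apart. Origin: centre of the underside; z up.
- beaker: Empty glass beaker, 72 mm across, 90 mm high; bystander on the far side of the bench, to be left alone. Origin: centre of its underside.
- flask: Amber conical flask, 84 mm across the foot, 125 mm high; bystander on the far side of the bench, to be left alone. Origin: centre of its underside.
- reagent: Amber reagent bottle with blue cap, 64 mm across, 130 mm high; bystander on the far side of the bench, to be left alone. Origin: centre of its underside.
Mind the look-alikes: they are no part of the job. Leave any purple look-alike of the carrier_blue alone. Leave any purple look-alike of the carrier_yellow alone.

How it is judged (in metres and radians):
On the way, in this order (a step that is already met when the one before it is completed fails the run):
1. every carrier lies home in the pocket of its own colour (x of carrier_blue in the frame of mark_blue between -0.008 and 0.008 m and y of carrier_blue in the frame of mark_blue between -0.008 and 0.008 m and z of carrier_blue in the frame of mark_blue between -0.004 and 0.004 m and angle between the x axis of carrier_blue and the x axis of mark_blue, either way round below 0.16 rad and angle between each of carrier_blue, carrier_red, carrier_yellow's own z axis and vertical below 0.08 rad and x of carrier_red in the frame of mark_red between -0.008 and 0.008 m and y of carrier_red in the frame of mark_red between -0.008 and 0.008 m and z of carrier_red in the frame of mark_red between -0.004 and 0.004 m and angle between the x axis of carrier_red and the x axis of mark_red, either way round below 0.16 rad and x of carrier_yellow in the frame of mark_yellow between -0.008 and 0.008 m and y of carrier_yellow in the frame of mark_yellow between -0.008 and 0.008 m and z of carrier_yellow in the frame of mark_yellow between -0.004 and 0.004 m and angle between the x axis of carrier_yellow and the x axis of mark_yellow, either way round below 0.16 rad), for 0.3 s.
2. the white key alone is pressed down (value of joint key_white above 0.004 m and value of joint each of key_green, key_black below 0.0015 m), for 0.05 s.
3. the green key alone is pressed down (value of joint key_green above 0.004 m and value of joint each of key_white, key_black below 0.0015 m), for 0.05 s.
4. the black key alone is pressed down (value of joint key_black above 0.004 m and value of joint each of key_white, key_green below 0.0015 m), for 0.05 s.
5. the stick is held tilted towards the arrow (over 0.3 rad) for two seconds (at least 1.7 s), all carriers home in their pockets and the keys up (all of step 1 and value of joint stick above 0.3 rad and value of joint each of key_white, key_green, key_black below 0.0015 m), for 1.7 s.
6. the stick has sprung back upright (value of joint stick between -0.06 and 0.06 rad), for 0.2 s.
At the end, for the whole second after the job is handed in: every carrier of the batch lies flat (within 0.08 rad) and still on the tray's floor, inside its walls (centre within 105 mm along and 45 mm across of the tray's centre); stick upright within 0.06 rad, all keys up (all of step 6 and x of carrier_blue in the frame of tray between -0.105 and 0.105 m and y of carrier_blue in the frame of tray between -0.045 and 0.045 m and z of carrier_blue in the frame of tray between 0 and 0.008 m and angle between each of carrier_blue, carrier_red, carrier_yellow's own z axis and vertical below 0.08 rad and linear speed of each of carrier_blue, carrier_red, carrier_yellow below 0.02 m/s and x of carrier_red in the frame of tray between -0.105 and 0.105 m and y of carrier_red in the frame of tray between -0.045 and 0.045 m and z of carrier_red in the frame of tray between 0 and 0.008 m and x of carrier_yellow in the frame of tray between -0.105 and 0.105 m and y of carrier_yellow in the frame of tray between -0.045 and 0.045 m and z of carrier_yellow in the frame of tray between 0 and 0.008 m and value of joint each of key_white, key_green, key_black below 0.0015 m); the robot touches nothing.
It fails at once if the stick is tilted away from the arrow (beyond 0.15 rad) (value of joint stick below -0.15 rad).
It fails at once if two keys are held down together (value of joint each of key_white, key_green above 0.003 m or value of joint each of key_green, key_black above 0.003 m or value of joint each of key_white, key_black above 0.003 m).
It fails at once if the beaker, flask or reagent bottle is moved more than 20 mm (distance of any of beaker, flask, reagent from where it was at the start of the episode above 0.02 m).
Of carrier_blue, carrier_red, carrier_yellow only 2 to 3 are there at a start; the rules pass over those that are not, and their reading is None.
At some moment in a run one of carrier_blue, carrier_red, carrier_yellow may be knocked a few centimetres aside while the robot is not near it.
Once in a run the grip may slacken for a moment while it holds something.
It also fails if it takes over 210 s, if anything falls off the work surface, if the arm or the gripper's body presses on something with over 40 N, if the wrist force passes 120 N, or if a joint passes its speed limit or range.

## Working session

There is one attempt and no reset: what is moved stays moved. The work goes in short steps, Python scripts to look and compute and a tool call to move; the robot and the scene stay as the last step left them, time stands still between calls to the robot, and variables do not carry over. Pictures are saved under pics/ and viewed, and the job is handed in when it is done.

Besides the shell and the picture viewer there is one more tool, called after "Emit:" as name(argument=value, ...) on one line, values as JSON. carry_out: Moves the arm, as the interface text tells. Its arguments: {"type":"object","properties":{"targets":{"type":"array","items":{"type":"array"}}},"required":["targets"]}

```bash
mkdir -p pics; ls; cat > h.py <<'E'
import numpy as np, cv2
from workcell import monitor, vision, order, find_in, regions_of, place_of
def cam(n):
    m=vision.camera_model(n); K=np.array(m["K"],float);R=cv2.Rodrigues(np.array(m["rvec"],float))[0];t=np.array(m["tvec"],float).ravel();return K,R,t
def w(p,c): K,R,t=c; return R.T@(np.array(p,float)-t)
def proj(P,c): K,R,t=c; q=K@(R@np.array(P,float)+t); return q[:2]/q[2]
def onz(uv,z,c):
    K,R,t=c; d=R.T@np.linalg.inv(K)@np.array([uv[0],uv[1],1.]); o=-R.T@t; return o+d*(z-o[2])/d[2]
def ray(uv,c):
    K,R,t=c; d=R.T@np.linalg.inv(K)@np.array([uv[0],uv[1],1.]); return -R.T@t,d/np.linalg.norm(d)
def tri(rs):
    A=sum(np.eye(3)-np.outer(d,d) for o,d in rs); b=sum((np.eye(3)-np.outer(d,d))@o for o,d in rs); return np.linalg.solve(A,b)
def save(n,f):
    im=vision.get_image(n); cv2.imwrite('pics/'+f+'.png',im[:,:,::-1]); return im
E
python3 - <<'E'
from h import *
np.set_printoptions(precision=1,suppress=True)
print(monitor.get_obs())
for n in ["scene","top","wrist"]:
    c=cam(n); save(n,n+'0'); print(n,c[0],-c[1].T@c[2])
print(c[1])
for q in "carrier_blue carrier_red carrier_yellow mark_blue mark_red mark_yellow imager console key_white_top key_green_top key_black_top stick_knob tray beaker flask reagent".split():
    for n in ["top","scene"]:
        c=cam(n); vision.get_image(n)
        print(q,n,[(np.round(w(d["point"],c)),round(d["confidence"],2),np.round(proj(w(d["point"],c),c))) for d in place_of(q,n)][:4])
E
```

```text
pics
{'t': 0.0, 'qpos': array([ 1.2,  0.4,  1.6, -0. ,  1.1, -0. ]), 'qvel': array([-0.,  0.,  0.,  0., -0., -0.]), 'joint_torque': array([ -0. , -54.5, -27.4,   0.1,   0. ,  -0. ]), 'ee_pos': array([196.3, 592.8, 221.9]), 'orientation': array([-0.5, -3.1,  0. ]), 'ft_force': array([-0.9, -0.7,  1. ]), 'moment': array([0.1, 0. , 0. ]), 'width': 87.73265560723189}
scene [[442.2   0.  313. ]
 [  0.  442.2 240.6]
 [  0.    0.    1. ]] [ 878.7 -496.2  904.8]
top [[486.4   0.  317.2]
 [  0.  486.4 245.2]
 [  0.    0.    1. ]] [ 378.3    8.  1151.4]
wrist [[408.    0.  320.8]
 [  0.  408.  243.9]
 [  0.    0.    1. ]] [128.9 616.1 383.2]
[[ 0.3  0.9 -0. ]
 [ 0.9 -0.3  0.3]
 [ 0.2 -0.1 -1. ]]
carrier_blue top [(array([287., 186.,   2.]), 0.91, array([246., 365.])), (array([430., 100.,  -0.]), 0.87, array([285., 303.]))]
carrier_blue scene [(array([289., 185.,  -4.]), 0.65, array([277., 181.])), (array([437.,  95.,   0.]), 0.59, array([300., 223.]))]
carrier_red top [(array([441.,   7.,  -1.]), 0.76, array([324., 299.]))]
carrier_red scene [(array([443.,   4.,  -2.]), 0.84, array([281., 248.
[... 2102 characters left out ...]
123.,   2.]), 0.67, array([278., 154.])), (array([500., 336.,  -5.]), 0.65, array([187., 273.]))]
tray scene [(array([501., 332.,  -1.]), 0.55, array([367., 181.]))]
beaker top [(array([ 442., -272.,   69.]), 0.74, array([450., 298.])), (array([725., 272.,  -2.]), 0.56, array([217., 182.])), (array([427., -98.,   1.]), 0.32, array([369., 305.]))]
beaker scene [(array([725., 270.,  -2.]), 0.98, array([429., 231.]))]
flask top [(array([797., 124.,   3.]), 0.97, array([278., 154.]))]
flask scene [(array([797., 117.,   2.]), 0.59, array([428., 284.]))]
reagent top [(array([ 738., -262.,    0.]), 0.89, array([435., 178.]))]
reagent scene [(array([ 742., -265.,   -1.]), 0.81, array([319., 406.]))]
```

View pics/top0.png

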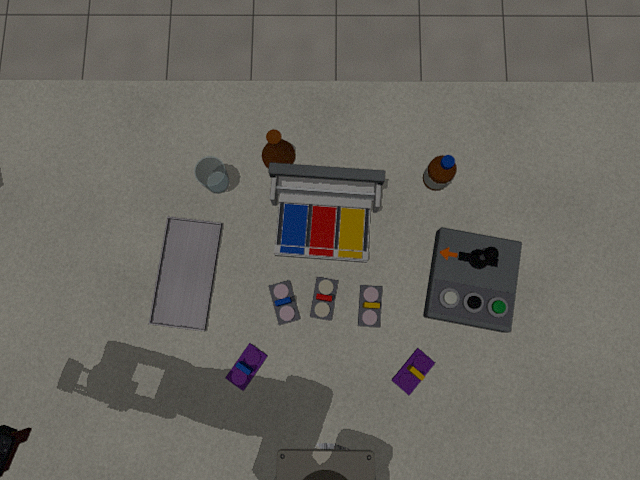

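View pics/scene0.png

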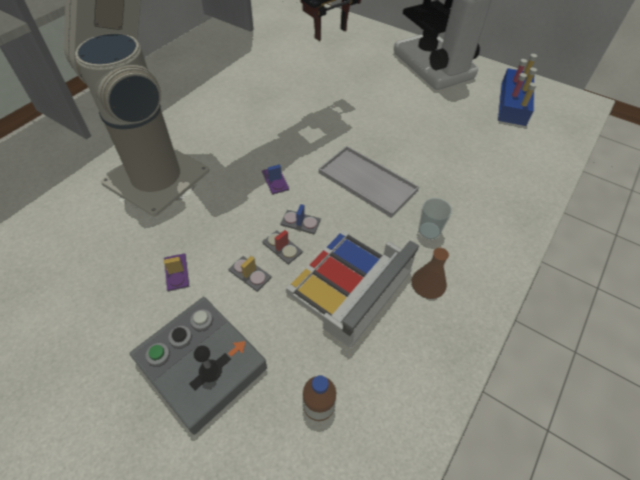

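```bash
python3 - <<'E'
import cv2
im=cv2.imread('pics/top0.png'); cv2.imwrite('pics/top0c.png',cv2.resize(im[280:400,220:440],None,fx=3.6,fy=3.6,interpolation=cv2.INTER_CUBIC))
E
```

```text
(no output)
```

View pics/top0c.png

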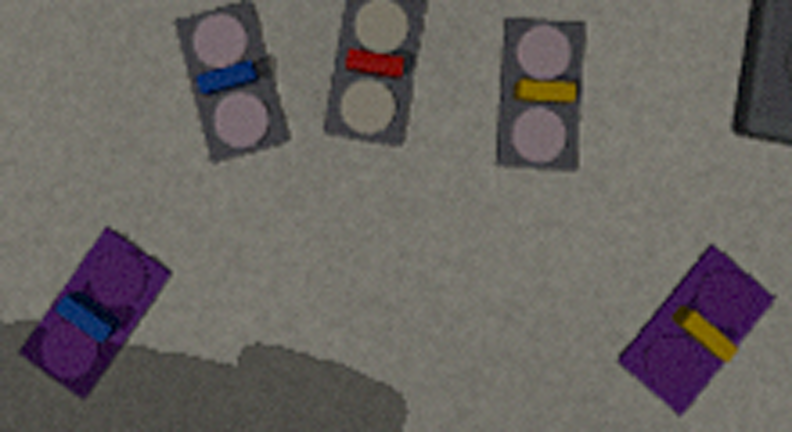

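The real carriers are the grey-plated ones: blue at (285,303), red at (324,299) and yellow at (369,306). The purple-plated ones at (246,365) and (413,370) are look-alikes. The tray is on the left at (187,273) and the console on the right. I'll move the wrist camera over the middle.

```bash
python3 - <<'E'
from h import *
np.set_printoptions(precision=3,suppress=True)
o=monitor.get_obs()
R=cv2.Rodrigues(np.array(o["orientation"]))[0]; print(R, o["ee_pos"])
c=cam("wrist"); C=-c[1].T@c[2]; print("cam in tool",R.T@(C-o["ee_pos"])); print("cam axes in tool",R.T@c[1].T)
E
```

```text
[[-0.949  0.314  0.   ]
 [ 0.314  0.949 -0.   ]
 [-0.    -0.    -1.   ]] [196.43  593.303 222.674]
cam in tool [  71.253    0.677 -161.188]
cam axes in tool [[-0.    -0.965 -0.261]
 [ 1.    -0.     0.001]
 [-0.001 -0.261  0.965]]
```

Emit:
carry_out(targets=[[[0, 0, -4], [20, -35, 10], 88], [[0, 0, -8], [40, -70, 20], 88], [[0, 0, -12], [59, -105, 30], 88], [[0, 0, -16], [78, -137, 40], 88], [[0, 0, -20], [98, -169, 50], 88], [[0, 0, -24], [116, -201, 60], 88], [[0, 0, -28], [134, -233, 70], 88], [[0, 0, -32], [152, -265, 80], 88], [[0, 0, -36], [171, -296, 90], 88], [[0, 0, -36], [171, -296, 90], 88]])

```text
t: 4.18
ee_pos: [370.4, 293.7, 314.8]
orientation: [1.444, 2.787, 0.003]
ft_force: [-0.2, 0.4, -0.6]
width: 87.8
```

Emit:
carry_out(targets=[[[0, 0, -4], [20, -35, 0], 88], [[0, 0, -8], [40, -70, 0], 88], [[0, 0, -12], [59, -105, 10], 88], [[0, 0, -16], [78, -137, 10], 88], [[0, 0, -20], [98, -169, 17], 88], [[0, 0, -24], [116, -201, 17], 88], [[0, 0, -28], [134, -233, 17], 88], [[0, 0, -32], [152, -265, 17], 88], [[0, 0, -35.7], [172, -297, 17], 88], [[0, 0, -35.7], [172, -297, 17], 88]])

```text
t: 5.02
ee_pos: [542.2, -4.0, 329.5]
orientation: [2.228, 2.212, 0.0]
ft_force: [-0.1, -0.3, -0.2]
width: 88.1
```

```bash
cat > look.py <<'E'
from h import *
import sys
np.set_printoptions(precision=1,suppress=True)
def obs():
    o=monitor.get_obs(); R=cv2.Rodrigues(np.array(o["orientation"]))[0]
    print("t %.2f"%o["t"],"ee",np.round(o["ee_pos"],1),"yaw tool y %.2f"%np.degrees(np.arctan2(R[1,1],R[0,1])),"z",R[:,2].round(3),"F",o["ft_force"],"w %.1f"%o["width"])
    return o
def yawof(mask,z,c):
    pts=cv2.findContours(mask.astype(np.uint8),cv2.RETR_EXTERNAL,cv2.CHAIN_APPROX_NONE)[0]
    p=max(pts,key=cv2.contourArea)[:,0].astype(float)
    W=np.array([onz(u,z,c)[:2] for u in p]).astype(np.float32)
    (cx,cy),(a,b),an=cv2.minAreaRect(W)
    if b>a: a,b,an=b,a,an+90
    an=(an+90)%180-90
    return round(cx,1),round(cy,1),round(a,1),round(b,1),round(an,2)
E
cat > a.py <<'E'
from look import *
obs(); c=cam("wrist"); save("wrist",sys.argv[1])
for q in sys.argv[2:]:
    print(q,"place",[(w(d["point"],c),round(d["confidence"],2),np.round(proj(w(d["point"],c),c))) for d in place_of(q,"wrist")][:3])
    if 'top' in q: continue
    for d in regions_of(q,"wrist")[:2]:
        print("   mask conf %.2f"%d["confidence"],d["mask"].sum(),{z:yawof(d["mask"],z,c) for z in ((8,20) if 'carr' in q else (20,) if 'mark' in q else (0,16,28))})
E
python3 a.py w1 carrier_blue carrier_red carrier_yellow mark_blue mark_red mark_yellow imager tray
```

```text
t 5.02 ee [542.2  -4.  329.5] yaw tool y -0.41 z [ 0. -0. -1.] F [-0.1 -0.3 -0.2] w 88.1
carrier_blue place [(array([436.7,  98.7,   4.3]), 0.76, array([226., 106.])), (array([284.5, 182.4,   1.8]), 0.62, array([81., 26.])), (array([ 426.8, -102.3,    0.8]), 0.28, array([230., 273.]))]
   mask conf 0.87 4202 {8: (290.0, 183.5, 98.7, 52.6, -34.21), 20: (296.3, 180.6, 96.2, 51.3, -34.21)}
   mask conf 0.72 4114 {8: (436.6, 100.7, 95.8, 51.7, 16.31), 20: (439.2, 99.9, 93.5, 50.4, 16.31)}
carrier_red place [(array([446.9,   7.3,  -2. ]), 0.89, array([241., 186.]))]
   mask conf 0.73 3603 {8: (446.5, 7.8, 95.9, 54.6, -10.01), 20: (448.9, 9.3, 93.5, 53.2, -10.01)}
   mask conf 0.45 30087 {8: (660.1, -4.1, 323.8, 247.3, 86.14), 20: (657.2, -2.3, 315.8, 241.1, 86.14)}
carrier_yellow place [(array([ 280.4, -196.9,   -4.2]), 0.96, array([126., 340.])), (array([ 426.9, -105.2,   -2. ]), 0.86, array([230., 275.])), (array([447. ,   1.1,  -0.3]), 0.25, array([241., 192.]))]
   mask conf 0.78 1146 {8: (268.5, -179.7, 60.2, 56.0, 40.94), 20: (275.3, -173.5, 58.7, 54.6, 40.94)}
   mask conf 0.70 301
[... 490 characters left out ...]
lace [(array([611.9, -55.2,  22. ]), 0.83, array([379., 240.])), (array([ 443.5, -271.5,   73.3]), 0.7, array([240., 426.]))]
   mask conf 0.57 4414 {20: (609.0, -56.4, 99.8, 56.1, -3.79)}
imager place [(array([ 443.7, -272.9,   71. ]), 0.45, array([240., 426.]))]
   mask conf 0.84 29441 {0: (662.2, -5.0, 329.3, 251.0, 86.0), 16: (658.3, -2.6, 318.6, 242.8, 86.0), 28: (655.3, -0.9, 310.5, 236.6, 86.0)}
   mask conf 0.21 524 {0: (431.0, -323.2, 41.3, 35.6, 77.62), 16: (434.6, -310.5, 40.0, 34.4, 77.62), 28: (437.3, -300.9, 39.0, 33.6, 77.62)}
tray place []
   mask conf 0.20 5460 {0: (621.3, 79.4, 104.3, 58.5, -3.56), 16: (618.7, 79.1, 100.9, 56.6, -3.56), 28: (616.8, 78.8, 98.3, 55.1, -3.56)}
```

View pics/w1.png

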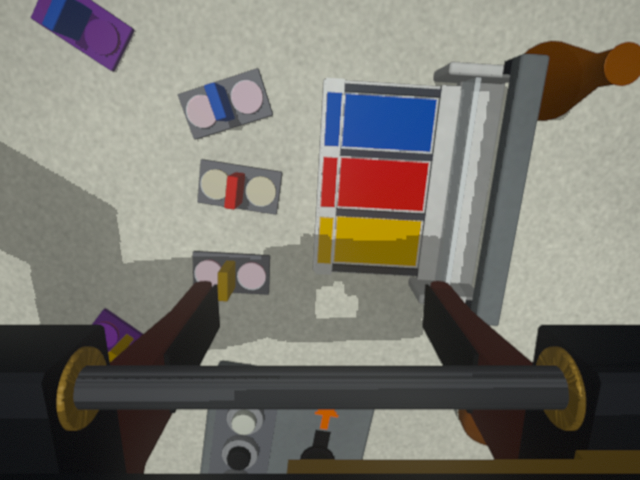

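The real carriers show as grey plates in the wrist picture: blue near (225,103), red near (240,187) and yellow near (230,272). The pockets are blue, red and yellow from top to bottom, and the floor masks agree on 68 mm spacing and a yaw of -3.8°. I'll take a closer second view.

Emit:
carry_out(targets=[[[0, 0, 0], [-26, -27, -10], 88], [[0, 0, 0], [-52, -54, -30], 88], [[0, 0, 0], [-78, -81, -60], 88], [[0, 0, 0], [-102, -106, -90], 88], [[0, 0, 0], [-102, -106, -110], 88], [[0, 0, 0], [-102, -106, -110], 88]])

```text
t: 6.37
ee_pos: [432.9, -106.1, 215.8]
orientation: [-2.22, -2.213, 0.007]
ft_force: [-1.2, 1.1, -0.3]
width: 87.8
```

```bash
python3 a.py w2 carrier_blue carrier_red carrier_yellow mark_blue mark_red mark_yellow
```

```text
t 6.37 ee [ 432.9 -106.1  215.8] yaw tool y -0.18 z [-0.  0. -1.] F [-1.2  1.1 -0.3] w 87.8
carrier_blue place []
   mask conf 0.71 312 {8: (412.4, 66.2, 33.2, 8.7, -0.3), 20: (413.1, 62.9, 32.1, 8.4, -0.3)}
carrier_red place [(array([445.6,   3.6,  -2.3]), 0.61, array([337.,  89.])), (array([611. , -56. ,  24.8]), 0.61, array([533., 160.])), (array([ 442.8, -269.6,   69.9]), 0.32, array([334., 412.]))]
   mask conf 0.45 566 {8: (448.5, -324.5, 34.8, 23.5, 0.12), 20: (448.0, -315.0, 33.7, 22.7, 0.12)}
carrier_yellow place [(array([ 280.9, -195.5,   -1.4]), 0.75, array([171., 302.])), (array([ 426. , -104.4,    1.7]), 0.63, array([315., 212.])), (array([617.5,  14.1,  15.9]), 0.52, array([547.,  73.]))]
   mask conf 0.56 5924 {8: (429.0, -101.5, 95.3, 56.0, -3.93), 20: (429.2, -99.3, 92.2, 54.2, -3.93)}
   mask conf 0.36 20266 {8: (630.0, -32.9, 204.7, 197.3, 89.7), 20: (623.6, -33.0, 198.0, 190.9, 89.7)}
mark_blue place []
   mask conf 0.97 3096 {20: (608.4, 57.3, 118.9, 17.6, -0.3)}
mark_red place [(array([617.3,  13.4,  16.3]), 0.82, array([547.,  73.]))]
   mask conf 0.85 10690 {20: (604.7, 12.5, 118.0, 57.9, -4.07)}
mark_yellow place [(array([610.4, -56.6,  21.2]), 0.88, array([530., 161.]))]
   mask conf 0.63 9276 {20: (600.2, -56.2, 119.0, 57.5, -3.61)}
```

View pics/w2.png

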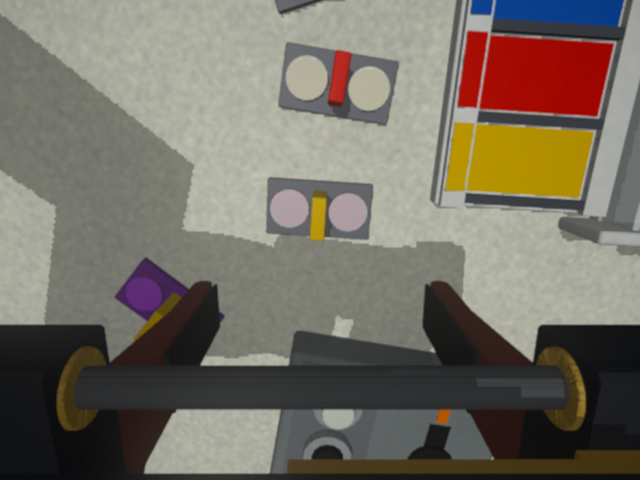

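```bash
python3 - <<'E'
from look import *
o=obs(); c=cam("wrist")
im=save("wrist","w3"); hsv=cv2.cvtColor(im,cv2.COLOR_RGB2HSV)
# dishes/plate via corners subpixel
for nm,cs in dict(y=[(267,178),(372,185),(370,238),(267,233)],r=[(288,43),(398,62),(387,124),(279,107)]).items():
    W=[onz(u,8,c)[:2] for u in cs]; W=np.array(W); print(nm,W.mean(0),np.linalg.norm(W[1]-W[0]),np.linalg.norm(W[2]-W[1]),np.degrees(np.arctan2(*(W[1]-W[0])[::-1])),np.degrees(np.arctan2(*(W[2]-W[3])[::-1])))
E
python3 - <<'E'
import cv2
im=cv2.imread('pics/w3.png'); cv2.imwrite('pics/w3c.png',cv2.resize(im[20:260,240:440],None,fx=2.5,fy=2.5))
E
```

```text
t 7.02 ee [ 437.6 -105.5  219.9] yaw tool y -0.00 z [ 0. -0. -1.] F [ 0.   0.  -0.6] w 87.7
y [ 436.5 -100.8] 95.6934925355253 49.842525996598354 -3.8079145853575356 -2.8862675020726343
r [453.   7.] 93.84618875170158 50.81864679128588 -8.996593610967704 -8.538944404132518
```

View pics/w3c.png

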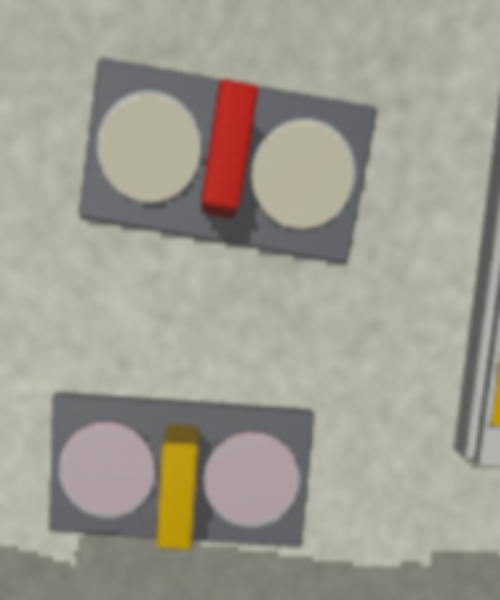

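```bash
python3 - <<'E'
from look import *
c=cam("wrist")
for nm,cs in dict(y=[(262,177.2),(364.8,184),(360.8,238.4),(260,232)],r=[(279.2,43.2),(390.8,62.8),(378.8,125.6),(272,106.4)]).items():
    W=[onz(u,8,c)[:2] for u in cs]; W=np.array(W); print(nm,W.mean(0),np.linalg.norm(W[1]-W[0]),np.linalg.norm(W[2]-W[1]),np.degrees(np.arctan2(*(W[1]-W[0])[::-1])),np.degrees(np.arctan2(*(W[2]-W[3])[::-1])))
for nm,u in dict(ytop=(240+178/2.5,20+494/2.5),rtop=(240+229/2.5,20+144/2.5)).items(): print(nm,onz(u,54,c))
# second view (w1 camera pose: rebuild by shifting)
E
```

```text
y [ 429.8 -100.3] 93.58287857222898 51.17768069386397 -3.7835105306302546 -3.771047528884519
r [446.2   6.6] 95.18079686032587 51.68330767825087 -9.164469537996345 -9.74759925444097
ytop [430.1 -99.7  54. ]
rtop [446.    6.9  54. ]
```

Emit:
carry_out(targets=[[[0, 0, -3.8], [-8, 5.5, -30], 88], [[0, 0, -3.8], [-8, 5.5, -65], 88], [[0, 0, -3.8], [-8, 5.5, -100], 88], [[0, 0, -3.8], [-8, 5.5, -135], 88], [[0, 0, -3.8], [-8, 5.5, -165], 88], [[0, 0, -3.8], [-8, 5.5, -185], 88], [[0, 0, -3.8], [-8, 5.5, -197], 88], [[0, 0, -3.8], [-8, 5.5, -197], 88], [[0, 0, -3.8], [-8, 5.5, -197], 88]])

```text
t: 7.82
ee_pos: [429.1, -100.1, 22.3]
orientation: [-2.293, -2.145, 0.001]
ft_force: [0.4, 0.0, -0.1]
width: 87.8
```

Emit:
carry_out(targets=[[[0, 0, 0], [0, 0, 0], 0], [[0, 0, 0], [0, 0, 0], 0], [[0, 0, 0], [0, 0, 0], 0], [[0, 0, 0], [0, 0, 0], 0], [[0, 0, 0], [0, 0, 0], 0], [[0, 0, 0], [0, 0, 0], 0], [[0, 0, 0], [0, 0, 0], 0], [[0, 0, 0], [0, 0, 0], 0]])

```text
t: 8.48
ee_pos: [429.5, -100.2, 22.8]
orientation: [2.294, 2.146, 0.0]
ft_force: [0.2, -0.1, 0.2]
width: 38.2
```

Emit:
carry_out(targets=[[[0, 0, 0], [0, 0, 0], 0], [[0, 0, 0], [0, 0, 0], 0], [[0, 0, 0], [0, 0, 0], 0], [[0, 0, 0], [0, 0, 0], 0], [[0, 0, 0], [0, 0, 0], 0], [[0, 0, 0], [0, 0, 0], 0]])

```text
t: 8.98
ee_pos: [429.4, -100.2, 22.6]
orientation: [-2.294, -2.146, 0.0]
ft_force: [-0.6, -1.1, -0.9]
width: 11.7
```

Emit:
carry_out(targets=[[[0, 0, 0], [0, 0, 15], 0], [[0, 0, 0], [0, 0, 35], 0], [[0, 0, 0], [0, 0, 55], 0], [[0, 0, 0], [0, 0, 65], 0], [[0, 0, 0], [0, 0, 65], 0], [[0, 0, 0], [0, 0, 65], 0]])

```text
t: 9.48
ee_pos: [429.6, -100.3, 87.7]
orientation: [2.294, 2.145, 0.001]
ft_force: [0.4, -0.6, -2.0]
width: 11.7
```

```bash
python3 a.py w4 carrier_yellow
```

```text
t 9.48 ee [ 429.6 -100.3   87.7] yaw tool y -3.82 z [ 0. -0. -1.] F [ 0.4 -0.6 -2. ] w 11.7
carrier_yellow place [(array([ 428.3, -106.1,   63. ]), 0.95, array([319., 298.])), (array([ 280.8, -193.9,   -2.7]), 0.85, array([119., 391.]))]
   mask conf 0.81 3226 {8: (263.4, -219.9, 50.4, 40.5, -3.91), 20: (271.9, -210.4, 47.9, 38.5, -3.91)}
   mask conf 0.68 16907 {8: (427.5, -132.7, 129.7, 86.3, -3.86), 20: (427.8, -127.6, 123.3, 82.0, -3.86)}
```

View pics/w4.png

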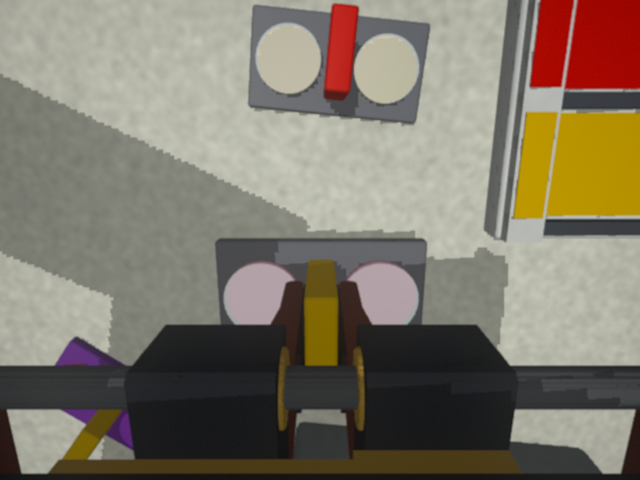

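```bash
python3 - <<'E'
from look import *
c=cam("wrist")
for z in (71,73,75):
    a,b=onz((217,239),z,c),onz((426,239),z,c); m=(a+b)/2; d=(b-a)[:2]; L=np.linalg.norm(d); d/=L; n=np.array([-d[1],d[0]]); print(z,L,np.degrees(np.arctan2(d[1],d[0])),"centre",m[:2]-26*n)
E
```

```text
71 93.54478303562627 -3.814022098227076 centre [429.1 -99.6]
73 92.48743090791064 -3.814022098227072 centre [429.2 -99.1]
75 91.43007878019506 -3.814022098227066 centre [429.2 -98.6]
```

Emit:
carry_out(targets=[[[0, 0, 0], [25, 6, 5], 0], [[0, 0, 0], [55, 13, 5], 0], [[0, 0, 0], [85, 21, 5], 0], [[0, 0, 0], [115, 28, 5], 0], [[0, 0, 0], [145, 35, 5], 0], [[0, 0, 0], [168, 41, 5], 0], [[0, 0, 0], [180, 44, 5], 0], [[0, 0, 0], [180, 44, 5], 0], [[0, 0, 0], [180, 44, 5], 0]])

```text
t: 10.38
ee_pos: [608.4, -55.9, 91.1]
orientation: [-2.292, -2.145, 0.003]
ft_force: [-0.3, -0.0, -2.5]
width: 11.9
```

```bash
python3 a.py w5 mark_blue mark_red mark_yellow
```

```text
t 10.38 ee [608.4 -55.9  91.1] yaw tool y -3.79 z [-0.  0. -1.] F [-0.3 -0.  -2.5] w 11.9
mark_blue place [(array([619.8,  79.1,  20.5]), 0.84, array([326.,   4.]))]
   mask conf 0.61 14481 {20: (617.4, 65.9, 100.1, 30.6, -3.82)}
   mask conf 0.28 17060 {20: (606.0, -84.6, 125.6, 83.2, -3.76)}
mark_red place [(array([617.1,  13.1,  19.1]), 0.65, array([328., 138.]))]
   mask conf 0.74 22080 {20: (613.5, 10.7, 100.1, 56.3, -3.8)}
mark_yellow place []
   mask conf 0.95 5582 {20: (610.4, -36.0, 99.5, 14.8, -3.38)}
```

View pics/w5.png

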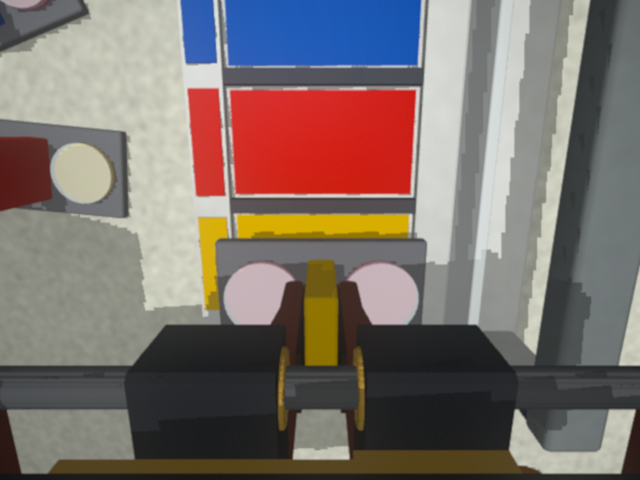

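Emit:
carry_out(targets=[[[0, 0, 0], [-0.5, -1.2, -12], 0], [[0, 0, 0], [-0.5, -1.2, -25], 0], [[0, 0, 0], [-0.5, -1.2, -35], 0], [[0, 0, 0], [-0.5, -1.2, -42], 0], [[0, 0, 0], [-0.5, -1.2, -47], 0], [[0, 0, 0], [-0.5, -1.2, -49], 0], [[0, 0, 0], [-0.5, -1.2, -49], 0], [[0, 0, 0], [-0.5, -1.2, -49], 0]])

```text
t: 11.4
ee_pos: [609.1, -57.4, 43.5]
orientation: [2.294, 2.146, 0.0]
ft_force: [-0.3, -0.1, -1.6]
width: 12.1
```

```bash
python3 a.py w6 carrier_yellow
```

```text
t 11.40 ee [609.1 -57.4  43.5] yaw tool y -3.82 z [ 0. -0. -1.] F [-0.3 -0.1 -1.6] w 12.1
carrier_yellow place [(array([607.1, -61.1,  19.7]), 0.64, array([317., 295.]))]
   mask conf 0.91 17039 {8: (608.0, -70.5, 106.3, 71.0, -4.12), 20: (608.3, -65.4, 99.8, 66.6, -4.12)}
```

View pics/w6.png

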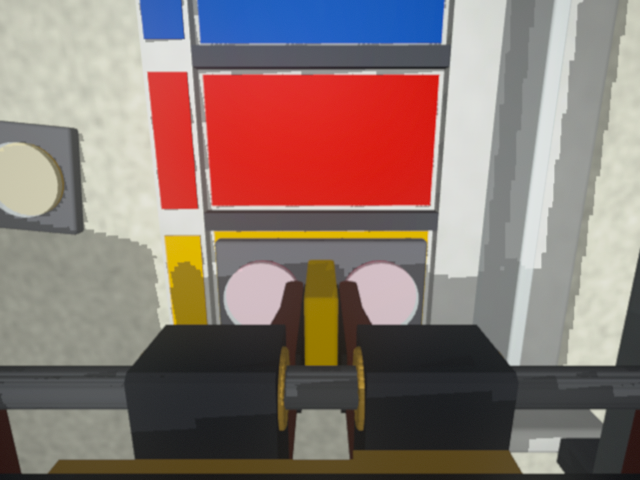

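Emit:
carry_out(targets=[[[0, 0, 0], [0, 0, -0.5], 60], [[0, 0, 0], [0, 0, -0.5], 60], [[0, 0, 0], [0, 0, -0.5], 60], [[0, 0, 0], [0, 0, -0.5], 60], [[0, 0, 0], [0, 0, 0], 60], [[0, 0, 0], [0, 0, 20], 60], [[0, 0, 0], [0, 0, 50], 88], [[0, 0, 0], [0, 0, 85], 88], [[0, 0, 0], [0, 0, 120], 88], [[0, 0, 0], [0, 0, 156], 88]])

```text
t: 12.38
ee_pos: [608.5, -57.4, 201.0]
orientation: [-2.294, -2.146, 0.001]
ft_force: [0.9, -0.2, -0.7]
width: 74.6
```

Emit:
carry_out(targets=[[[0, 0, -1], [-25, 3, 3], 88], [[0, 0, -2], [-60, 6, 3], 88], [[0, 0, -3], [-95, 10, 3], 88], [[0, 0, -4], [-125, 13, 3], 88], [[0, 0, -5], [-150, 16, 3], 88], [[0, 0, -5.6], [-163, 17, 3], 88], [[0, 0, -5.6], [-163, 17, 3], 88], [[0, 0, -5.6], [-163, 17, 3], 88], [[0, 0, -5.6], [-163, 17, 3], 88]])

```text
t: 13.13
ee_pos: [447.4, -40.5, 203.2]
orientation: [2.395, 2.031, 0.002]
ft_force: [0.4, 0.3, -0.3]
width: 87.9
```

```bash
python3 a.py w7 carrier_blue carrier_red carrier_yellow
```

```text
t 13.13 ee [447.4 -40.5 203.2] yaw tool y -9.40 z [ 0. -0. -1.] F [ 0.4  0.3 -0.3] w 87.9
carrier_blue place [(array([437. , 100.1,   3.8]), 0.79, array([279.,  51.]))]
   mask conf 0.94 1190 {8: (300.0, 148.3, 55.2, 20.5, -9.37), 20: (305.4, 144.4, 53.3, 19.8, -9.37)}
   mask conf 0.67 8481 {8: (435.2, 102.6, 96.1, 58.5, 16.15), 20: (436.0, 100.2, 92.8, 56.5, 16.15)}
carrier_red place [(array([447.7,   4.7,   0.7]), 0.67, array([312., 166.]))]
   mask conf 0.74 6707 {8: (446.3, 7.6, 96.2, 50.7, -9.41), 20: (446.7, 8.3, 92.9, 49.0, -9.41)}
carrier_yellow place [(array([607.1, -60.5,  18.9]), 0.77, array([507., 213.]))]
   mask conf 0.92 7180 {8: (616.3, -65.3, 102.7, 63.0, -3.63), 20: (611.0, -62.1, 99.3, 60.9, -3.63)}
   mask conf 0.89 1085 {8: (283.6, -228.9, 78.5, 35.4, 2.56), 20: (289.5, -220.2, 75.9, 34.2, 2.56)}
```

View pics/w7.png

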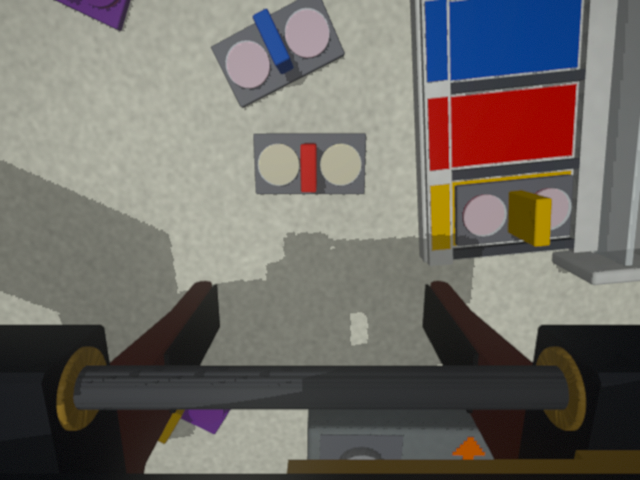

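Emit:
carry_out(targets=[[[0, 0, 0], [0, 20, -5], 88], [[0, 0, 0], [0, 40, -20], 88], [[0, 0, 0], [0, 47.5, -50], 88], [[0, 0, 0], [0, 47.5, -85], 88], [[0, 0, 0], [0, 47.5, -120], 88], [[0, 0, 0], [0, 47.5, -150], 88], [[0, 0, 0], [0, 47.5, -172], 88], [[0, 0, 0], [0, 47.5, -180], 60], [[0, 0, 0], [0, 47.5, -180], 40], [[0, 0, 0], [0, 47.5, -180], 20]])

```text
t: 14.32
ee_pos: [446.2, 7.1, 22.9]
orientation: [-2.396, -2.031, 0.0]
ft_force: [0.5, -0.1, 0.4]
width: 71.3
```

Emit:
carry_out(targets=[[[0, 0, 0], [0, 0, 0], 0], [[0, 0, 0], [0, 0, 0], 0], [[0, 0, 0], [0, 0, 0], 0], [[0, 0, 0], [0, 0, 0], 0], [[0, 0, 0], [0, 0, 0], 0], [[0, 0, 0], [0, 0, 0], 0], [[0, 0, 0], [0, 0, 0], 0], [[0, 0, 0], [0, 0, 0], 0], [[0, 0, 0], [0, 0, 0], 0]])

```text
t: 15.07
ee_pos: [445.9, 7.1, 22.7]
orientation: [-2.396, -2.031, 0.0]
ft_force: [0.1, -0.7, 1.0]
width: 11.8
```

Emit:
carry_out(targets=[[[0, 0, 0], [0, 0, 15], 0], [[0, 0, 1], [0, 0, 40], 0], [[0, 0, 2], [15, 0, 70], 0], [[0, 0, 3], [45, 1, 70], 0], [[0, 0, 4], [75, 2, 70], 0], [[0, 0, 5], [105, 2, 70], 0], [[0, 0, 5.6], [135, 3, 70], 0], [[0, 0, 5.6], [158, 3.5, 70], 0], [[0, 0, 5.6], [167, 3.7, 70], 0], [[0, 0, 5.6], [167, 3.7, 70], 0]])

```text
t: 15.9
ee_pos: [614.4, 10.9, 92.3]
orientation: [2.294, 2.146, 0.001]
ft_force: [0.1, 0.7, -1.5]
width: 11.8
```

Emit:
carry_out(targets=[[[0, 0, 0], [0, 0, 0], 0], [[0, 0, 0], [0, 0, 0], 0], [[0, 0, 0], [0, 0, 0], 0]])

```text
t: 16.15
ee_pos: [611.2, 10.8, 92.4]
orientation: [-2.293, -2.145, 0.002]
ft_force: [0.9, 0.1, -1.0]
width: 11.6
```

```bash
python3 a.py w8 mark_blue mark_red
```

```text
t 16.15 ee [611.2  10.8  92.4] yaw tool y -3.82 z [-0. -0. -1.] F [ 0.9  0.1 -1. ] w 11.6
mark_blue place [(array([619.8,  75.9,  19.5]), 0.96, array([328., 145.]))]
   mask conf 0.76 22073 {20: (618.1, 78.9, 100.8, 56.4, -3.83)}
mark_red place [(array([438.1,  99.6,   3.9]), 0.22, array([ 17., 125.]))]
   mask conf 0.88 5650 {20: (615.0, 31.7, 99.8, 14.9, -3.81)}
   mask conf 0.70 1000 {20: (749.9, 109.0, 28.5, 12.7, 86.87)}
```

View pics/w8.png

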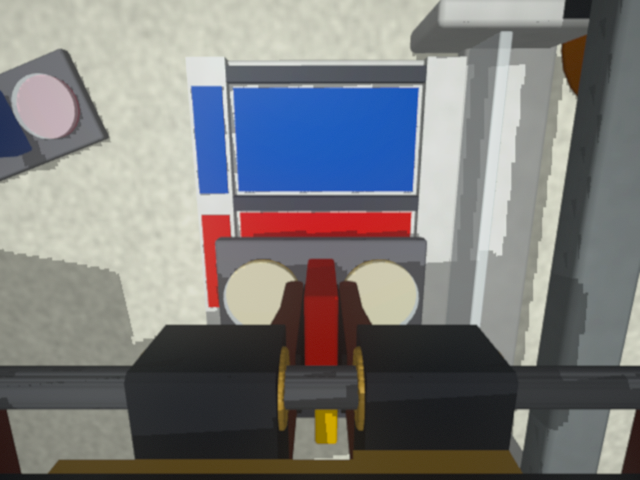

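Emit:
carry_out(targets=[[[0, 0, 0], [0.3, 0, -12], 0], [[0, 0, 0], [0.3, 0, -25], 0], [[0, 0, 0], [0.3, 0, -35], 0], [[0, 0, 0], [0.3, 0, -42], 0], [[0, 0, 0], [0.3, 0, -47], 0], [[0, 0, 0], [0.3, 0, -49], 0], [[0, 0, 0], [0.3, 0, -49], 0], [[0, 0, 0], [0.3, 0, -49], 0]])

```text
t: 17.07
ee_pos: [613.4, 10.8, 43.5]
orientation: [2.294, 2.146, 0.0]
ft_force: [-0.1, -1.0, -1.4]
width: 12.0
```

```bash
python3 a.py w9
```

```text
t 17.07 ee [613.4  10.8  43.5] yaw tool y -3.82 z [ 0. -0. -1.] F [-0.1 -1.  -1.4] w 12.0
```

View pics/w9.png

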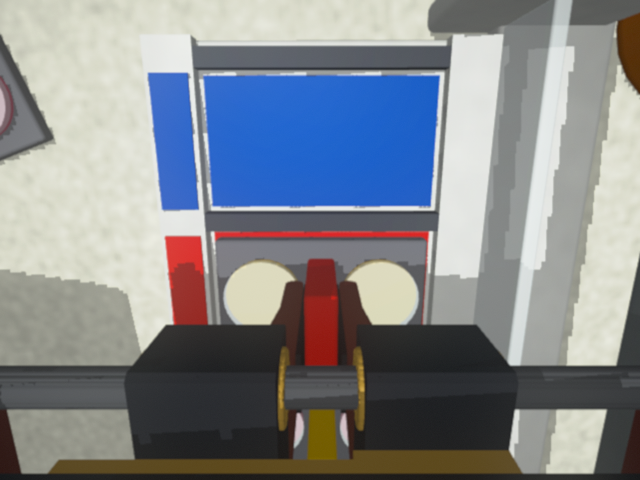

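Emit:
carry_out(targets=[[[0, 0, 0], [0, 0, -0.5], 60], [[0, 0, 0], [0, 0, -0.5], 60], [[0, 0, 0], [0, 0, -0.5], 60], [[0, 0, 0], [0, 0, -0.5], 60], [[0, 0, 0], [0, 0, 0], 60], [[0, 0, 0], [0, 0, 20], 60], [[0, 0, 0], [0, 0, 50], 88], [[0, 0, 0], [0, 0, 85], 88], [[0, 0, 0], [0, 0, 120], 88], [[0, 0, 0], [0, 0, 156], 88]])

```text
t: 17.95
ee_pos: [612.8, 10.8, 201.1]
orientation: [-2.294, -2.146, 0.001]
ft_force: [0.6, 0.6, 0.1]
width: 74.9
```

Emit:
carry_out(targets=[[[0, 0, 3], [-25, 7, 3], 88], [[0, 0, 7], [-60, 14, 3], 88], [[0, 0, 11], [-95, 22, 3], 88], [[0, 0, 15], [-130, 30, 3], 88], [[0, 0, 19], [-160, 38, 3], 88], [[0, 0, 20], [-177, 44, 3], 88], [[0, 0, 20], [-177, 44, 3], 88], [[0, 0, 20], [-177, 44, 3], 88], [[0, 0, 20], [-177, 44, 3], 88]])

```text
t: 18.7
ee_pos: [437.7, 54.8, 203.2]
orientation: [1.886, 2.51, 0.002]
ft_force: [-0.2, 0.3, -0.5]
width: 88.0
```

```bash
python3 a.py w10 carrier_blue carrier_red carrier_yellow
```

```text
t 18.70 ee [437.7  54.8 203.2] yaw tool y 16.15 z [ 0.  0. -1.] F [-0.2  0.3 -0.5] w 88.0
carrier_blue place [(array([285.1, 184.8,  -0.5]), 0.82, array([182.,  10.]))]
   mask conf 0.88 5315 {8: (296.4, 178.7, 79.9, 52.4, -33.54), 20: (300.5, 176.8, 77.2, 50.6, -33.54)}
   mask conf 0.64 6755 {8: (435.6, 100.4, 95.4, 52.6, 16.19), 20: (435.0, 101.2, 92.1, 50.8, 16.19)}
carrier_red place [(array([615.3,   8.6,  21.4]), 0.75, array([492., 320.]))]
   mask conf 0.84 3533 {8: (622.7, 8.7, 105.2, 52.1, -5.31), 20: (615.8, 12.5, 101.7, 50.4, -5.31)}
carrier_yellow place [(array([612.8,   8.4,  18.4]), 0.3, array([488., 319.]))]
   mask conf 0.74 662 {8: (576.0, -46.2, 24.6, 22.9, 16.04), 20: (570.7, -40.5, 23.8, 22.1, 16.04)}
   mask conf 0.69 531 {8: (424.7, -224.9, 53.2, 21.8, 15.98), 20: (424.5, -213.2, 51.4, 21.1, 15.98)}
```

View pics/w10.png

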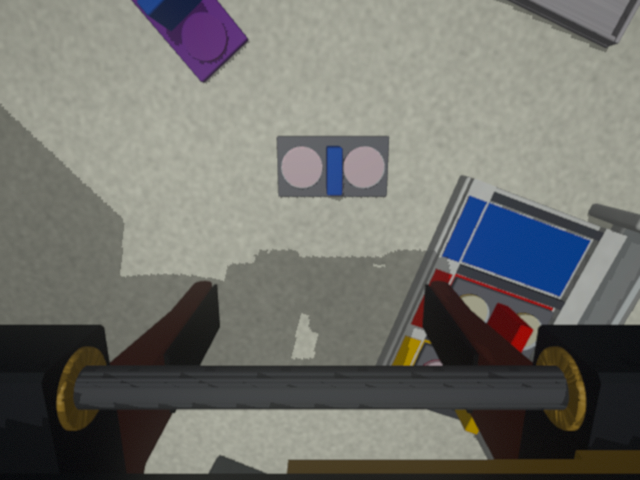

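Emit:
carry_out(targets=[[[0, 0, 0], [0, 20, -5], 88], [[0, 0, 0], [-1, 40, -20], 88], [[0, 0, 0], [-1, 45.5, -50], 88], [[0, 0, 0], [-1, 45.5, -85], 88], [[0, 0, 0], [-1, 45.5, -120], 88], [[0, 0, 0], [-1, 45.5, -150], 88], [[0, 0, 0], [-1, 45.5, -172], 88], [[0, 0, 0], [-1, 45.5, -180], 60], [[0, 0, 0], [-1, 45.5, -180], 40], [[0, 0, 0], [-1, 45.5, -180], 20]])

```text
t: 19.88
ee_pos: [435.5, 100.3, 22.9]
orientation: [-1.887, -2.511, 0.001]
ft_force: [0.0, -0.7, -0.1]
width: 71.1
```

Emit:
carry_out(targets=[[[0, 0, 0], [0, 0, 0], 0], [[0, 0, 0], [0, 0, 0], 0], [[0, 0, 0], [0, 0, 0], 0], [[0, 0, 0], [0, 0, 0], 0], [[0, 0, 0], [0, 0, 0], 0], [[0, 0, 0], [0, 0, 0], 0], [[0, 0, 0], [0, 0, 0], 0], [[0, 0, 0], [0, 0, 0], 0], [[0, 0, 0], [0, 0, 0], 0]])

```text
t: 20.63
ee_pos: [435.3, 100.3, 22.7]
orientation: [1.887, 2.512, -0.0]
ft_force: [-0.2, -0.2, 0.3]
width: 12.0
```

Emit:
carry_out(targets=[[[0, 0, 0], [0, 0, 15], 0], [[0, 0, -3], [0, 0, 40], 0], [[0, 0, -6], [15, -2, 70], 0], [[0, 0, -9], [45, -5, 70], 0], [[0, 0, -12], [75, -9, 70], 0], [[0, 0, -15], [105, -12, 70], 0], [[0, 0, -18], [135, -16, 70], 0], [[0, 0, -20], [160, -19, 70], 0], [[0, 0, -20], [177, -21, 70], 0], [[0, 0, -20], [182.5, -21.5, 70], 0]])

```text
t: 21.47
ee_pos: [620.3, 78.4, 92.5]
orientation: [2.294, 2.144, 0.002]
ft_force: [-0.5, 0.1, -0.5]
width: 11.7
```

Emit:
carry_out(targets=[[[0, 0, 0], [0, 0, 0], 0], [[0, 0, 0], [0, 0, 0], 0], [[0, 0, 0], [0, 0, 0], 0], [[0, 0, 0], [0, 0, 0], 0]])

```text
t: 21.8
ee_pos: [616.3, 79.0, 92.5]
orientation: [-2.293, -2.146, 0.002]
ft_force: [-0.3, 0.1, -0.0]
width: 11.8
```

```bash
python3 a.py w11 mark_blue
```

```text
t 21.80 ee [616.3  79.   92.5] yaw tool y -3.79 z [-0. -0. -1.] F [-0.3  0.1 -0. ] w 11.8
mark_blue place []
   mask conf 0.69 5741 {20: (619.4, 99.4, 99.7, 15.5, -3.44)}
   mask conf 0.53 5211 {20: (774.1, 147.0, 53.4, 36.4, -6.85)}
```

View pics/w11.png

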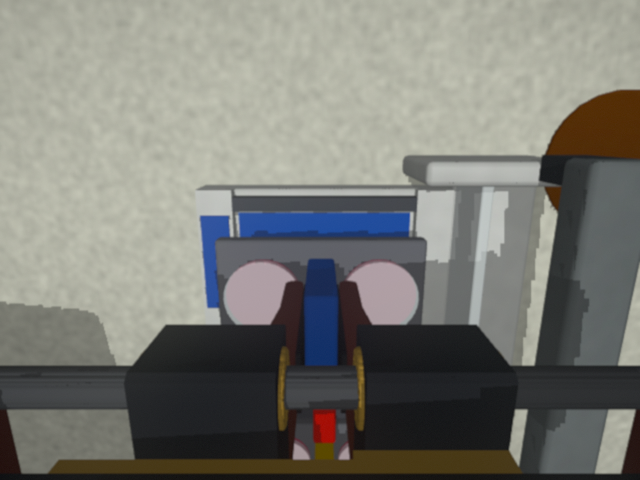

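Emit:
carry_out(targets=[[[0, 0, 0], [0, 0, -12], 0], [[0, 0, 0], [0, 0, -25], 0], [[0, 0, 0], [0, 0, -35], 0], [[0, 0, 0], [0, 0, -42], 0], [[0, 0, 0], [0, 0, -47], 0], [[0, 0, 0], [0, 0, -49], 0], [[0, 0, 0], [0, 0, -49], 0], [[0, 0, 0], [0, 0, -49], 0]])

```text
t: 22.62
ee_pos: [617.9, 78.8, 43.4]
orientation: [2.294, 2.146, 0.0]
ft_force: [-0.7, -0.7, -0.7]
width: 12.0
```

```bash
python3 a.py w12
```

```text
t 22.62 ee [617.9  78.8  43.4] yaw tool y -3.82 z [ 0. -0. -1.] F [-0.7 -0.7 -0.7] w 12.0
```

View pics/w12.png

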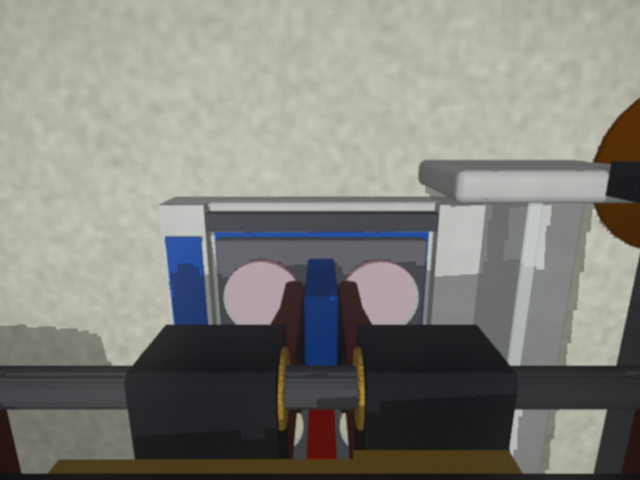

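Emit:
carry_out(targets=[[[0, 0, 0], [0, 0, -0.5], 60], [[0, 0, 0], [0, 0, -0.5], 60], [[0, 0, 0], [0, 0, -0.5], 60], [[0, 0, 0], [0, 0, -0.5], 60], [[0, 0, 0], [0, 0, 0], 60], [[0, 0, 0], [0, 0, 20], 60], [[0, 0, 0], [0, 0, 50], 60], [[0, 0, 0], [0, 0, 90], 60], [[0, 0, 0], [-10, -20, 130], 60], [[0, 0, 0], [-20, -50, 156], 60]])

```text
t: 23.5
ee_pos: [599.7, 32.5, 200.7]
orientation: [2.29, 2.148, 0.005]
ft_force: [0.8, -0.3, 0.2]
width: 60.2
```

Emit:
carry_out(targets=[[[0, 0, 0], [-5, -40, 15], 30], [[0, 0, 0], [-10, -80, 30], 30], [[0, 0, 0], [-15, -120, 45], 30], [[0, 0, 0], [-20, -150, 55], 0], [[0, 0, 0], [-20, -165, 60], 0], [[0, 0, 0], [-20, -165, 60], 0], [[0, 0, 0], [-20, -165, 60], 0], [[0, 0, 0], [-20, -165, 60], 0]])

```text
t: 24.17
ee_pos: [578.3, -132.8, 256.8]
orientation: [-2.293, -2.146, 0.0]
ft_force: [-0.4, 0.5, -0.3]
width: 10.2
```

```bash
python3 a.py w13 carrier_blue carrier_red carrier_yellow
```

```text
t 24.17 ee [ 578.3 -132.8  256.8] yaw tool y -3.80 z [-0.  0. -1.] F [-0.4  0.5 -0.3] w 10.2
carrier_blue place []
carrier_red place [(array([615. ,   7. ,  19.4]), 0.86, array([351.,  53.]))]
   mask conf 0.70 7202 {8: (614.9, 16.4, 101.5, 58.9, -3.81), 20: (613.9, 14.1, 98.6, 57.2, -3.81)}
carrier_yellow place [(array([ 279.3, -196.8,    0.9]), 0.93, array([ 50., 282.])), (array([609. , -62. ,  19.2]), 0.88, array([348., 133.]))]
   mask conf 0.88 4917 {8: (274.4, -208.4, 97.8, 88.7, -39.62), 20: (283.4, -204.1, 94.9, 86.1, -39.62)}
   mask conf 0.84 5970 {8: (610.4, -57.2, 100.3, 53.0, -3.81), 20: (609.6, -57.3, 97.4, 51.4, -3.81)}
```

View pics/w13.png

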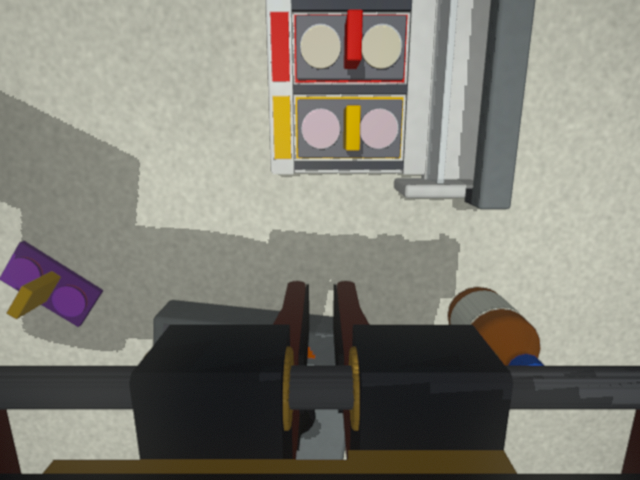

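Emit:
carry_out(targets=[[[0, 0, -1], [-12, -37, 10], 0], [[0, 0, -2], [-24, -74, 20], 0], [[0, 0, -3], [-36, -111, 30], 0], [[0, 0, -4], [-48, -148, 40], 0], [[0, 0, -5], [-60, -185, 40], 0], [[0, 0, -6], [-75, -222, 40], 0], [[0, 0, -6], [-88, -259, 40], 0], [[0, 0, -6], [-98, -285, 40], 0], [[0, 0, -6], [-98, -294, 40], 0], [[0, 0, -6], [-98, -294, 40], 0]])

```text
t: 25.35
ee_pos: [480.0, -429.7, 297.2]
orientation: [2.406, 2.02, -0.0]
ft_force: [0.2, 0.4, -0.6]
width: 0.9
```

Emit:
carry_out(targets=[[[0, 0, 0], [0, 0, 0], 0], [[0, 0, 0], [0, 0, 0], 0], [[0, 0, 0], [0, 0, 0], 0], [[0, 0, 0], [0, 0, 0], 0]])

```text
t: 25.68
ee_pos: [481.2, -426.6, 297.7]
orientation: [-2.402, -2.025, -0.0]
ft_force: [-0.1, 0.3, -0.9]
width: 0.5
```

```bash
python3 a.py w14 key_white_top key_green_top key_black_top stick_knob console; python3 - <<'E'
from h import *
im=save("top","top1"); cv2.imwrite('pics/top1c.png',cv2.resize(im[190:330,240:540,::-1],None,fx=2.6,fy=2.6,interpolation=cv2.INTER_CUBIC))
E
```

```text
t 25.68 ee [ 481.2 -426.6  297.7] yaw tool y -9.72 z [ 0.  0. -1.] F [-0.1  0.3 -0.9] w 0.5
key_white_top place [(array([ 444. , -271.7,   69.7]), 0.92, array([249.,  46.]))]
key_green_top place [(array([ 428.4, -378. ,   67.5]), 0.59, array([257., 170.]))]
key_black_top place [(array([ 433.3, -323.4,   71.9]), 0.76, array([249., 109.]))]
stick_knob place [(array([ 538.8, -340.7,  137.5]), 0.64, array([377., 103.]))]
   mask conf 0.80 1597 {0: (547.7, -338.6, 51.9, 41.8, 15.72), 16: (545.8, -339.2, 50.1, 40.3, 15.72), 28: (544.4, -339.7, 48.7, 39.2, 15.72)}
   mask conf 0.63 928 {0: (427.8, -319.5, 35.5, 34.6, -9.72), 16: (430.1, -320.8, 34.3, 33.4, -9.72), 28: (431.8, -321.7, 33.4, 32.5, -9.72)}
console place [(array([ 487. , -338.4,    1.2]), 0.66, array([312., 119.]))]
   mask conf 0.66 38137 {0: (490.4, -332.2, 232.9, 210.3, -10.27), 16: (490.5, -333.1, 224.8, 203.0, -10.27), 28: (490.6, -333.7, 218.7, 197.5, -10.27)}
```

View pics/w14.png

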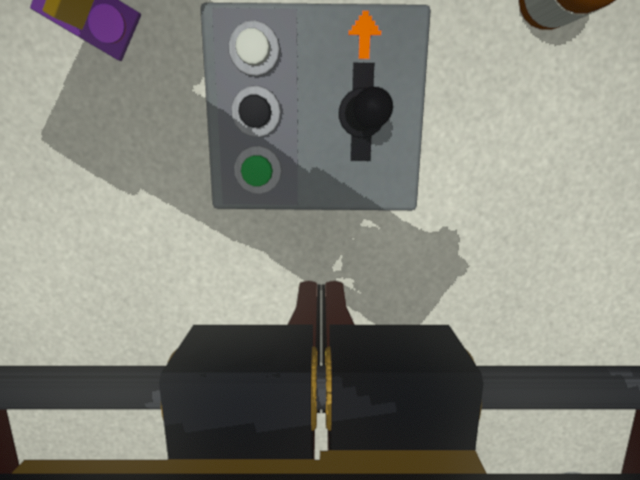

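View pics/top1c.png

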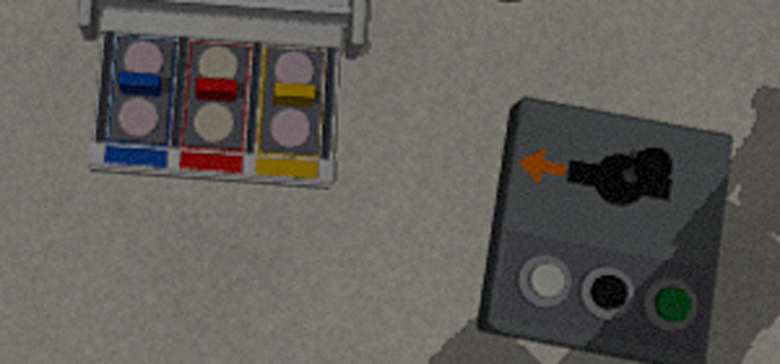

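```bash
python3 - <<'E'
from look import *
o=obs();c=cam("wrist"); im=save("wrist","w15")
cv2.imwrite('pics/w15c.png',cv2.resize(im[0:220,190:440,::-1],None,fx=2.7,fy=2.7,interpolation=cv2.INTER_CUBIC))
for s,n in ((42,'w'),(108,'b'),(170,'g')):
    print(n,onz((255,s),72,c))
g=cv2.cvtColor(im,cv2.COLOR_RGB2HSV)
m=((g[:,:,0]>45)&(g[:,:,0]<85)&(g[:,:,1]>120))[:220]
v,u=np.nonzero(m);print('green',u.mean(),v.mean(),m.sum(),onz((u.mean(),v.mean()),72,c))
m=np.zeros((480,640),bool); m[15:80,215:295]=g[15:80,215:295,2]>215
v,u=np.nonzero(m);print('white',u.mean(),v.mean(),m.sum(),onz((u.mean(),v.mean()),72,c))
m=np.zeros((480,640),bool); m[80:140,225:290]=g[80:140,225:290,2]<50
v,u=np.nonzero(m);print('black',u.mean(),v.mean(),m.sum(),onz((u.mean(),v.mean()),72,c))
E
```

```text
t 26.13 ee [ 480.5 -427.9  297.6] yaw tool y -9.82 z [ 0.  0. -1.] F [ 0.6  0.3 -0.4] w 0.6
w [ 450.  -271.7   72. ]
b [ 438.4 -324.8   72. ]
g [ 426.8 -378.8   72. ]
green 256.5229485396384 168.84561891515995 719 [ 428.4 -378.    72. ]
white nan nan 0 [nan nan nan]
black 255.24067796610169 111.72203389830509 590 [ 438. -328.   72.]<stdin>:10: RuntimeWarning: Mean of empty slice.
  ret = ret.dtype.type(ret / rcount)
```

View pics/w15c.png

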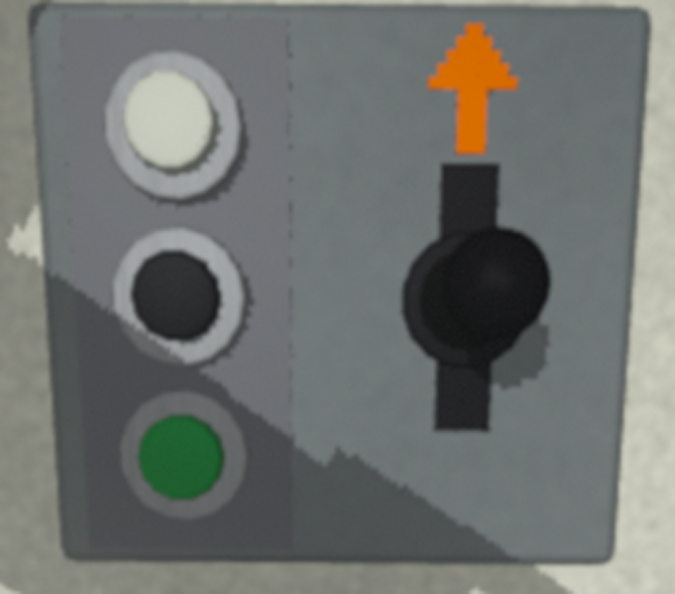

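```bash
python3 - <<'E'
from look import *
o=obs();c=cam("wrist")
P={n:onz(u,72,c) for n,u in dict(w=(252.2,43.7),b=(255.2,109.6),g=(257,169.3)).items()}
print(P,np.linalg.norm(P['w']-P['b']),np.linalg.norm(P['g']-P['b']),np.degrees(np.arctan2(*(P['w']-P['g'])[[0,1]])))
print('knob',onz((373.7,104.4),137,c)); b=P['b']
for yaw in (-9.5,-10.,-10.3):
    a=np.radians(yaw); print(yaw, b[:2]+100*np.array([np.cos(a),np.sin(a)]))
ar=[onz(u,50,c) for u in ((190+470/2.7,150/2.7),(190+475/2.7,25/2.7))]; print(ar,np.degrees(np.arctan2(*(ar[1]-ar[0])[[0,1]])))
E
```

```text
t 26.18 ee [ 480.5 -428.   297.6] yaw tool y -9.83 z [ 0. -0. -1.] F [ 0.8  0.7 -0.6] w 0.4
{'w': array([ 447.3, -272.6,   72. ]), 'b': array([ 438.3, -326.2,   72. ]), 'g': array([ 428.7, -378.5,   72. ])} 54.35178707951394 53.128275438422534 9.940732881516725
knob [ 535.5 -342.9  137. ]
-9.5 [ 536.9 -342.7]
-10.0 [ 536.8 -343.6]
-10.3 [ 536.7 -344.1]
[array([ 544.3, -295.2,   50. ]), array([ 551.4, -257.5,   50. ])] 10.739299833624399
```

All three carriers are home in their own pockets in the top picture. The caps are white (252,44), black (255,110) and green (257,169), measured at 54 mm spacing, with the console at a yaw of -10°. I'll turn the gripper 90° so its body stays clear of the stick.

Emit:
carry_out(targets=[[[0, 0, -7], [-3, 15, 0], 0], [[0, 0, -14], [-6, 30, -5], 0], [[0, 0, -21], [-9, 45, -15], 0], [[0, 0, -28], [-12, 60, -25], 0], [[0, 0, -35], [-15, 75, -35], 0], [[0, 0, -42], [-18, 90, -45], 0], [[0, 0, -49], [-21, 105, -55], 0], [[0, 0, -56], [-25, 120, -65], 0], [[0, 0, -63], [-29, 135, -75], 0], [[0, 0, -70], [-32.6, 150, -85], 0]])

```text
t: 27.02
ee_pos: [447.7, -277.4, 212.3]
orientation: [3.13, 0.269, 0.0]
ft_force: [0.2, -0.2, 0.2]
width: 0.5
```

Emit:
carry_out(targets=[[[0, 0, -7], [0, 4, -10], 0], [[0, 0, -14], [0, 7.4, -30], 0], [[0, 0, -20], [0, 7.4, -50], 0], [[0, 0, -20], [0, 7.4, -80], 0], [[0, 0, -20], [0, 7.4, -105], 0], [[0, 0, -20], [0, 7.4, -120], 0], [[0, 0, -20], [0, 7.4, -124], 0], [[0, 0, -20], [0, 7.4, -124], 0], [[0, 0, -20], [0, 7.4, -124], 0], [[0, 0, -20], [0, 7.4, -124], 0]])

```text
t: 27.85
ee_pos: [448.8, -271.1, 89.8]
orientation: [3.129, -0.269, 0.003]
ft_force: [0.2, 0.0, 0.2]
width: 0.3
```

```bash
python3 a.py w16 key_black_top key_green_top
```

```text
t 27.85 ee [ 448.8 -271.1   89.8] yaw tool y -99.83 z [ 0. -0. -1.] F [0.2 0.  0.2] w 0.3
key_black_top place [(array([ 434.7, -326.5,   71.3]), 0.89, array([443., 299.]))]
key_green_top place [(array([ 428. , -379.9,   67.7]), 0.98, array([553., 291.]))]
```

View pics/w16.png

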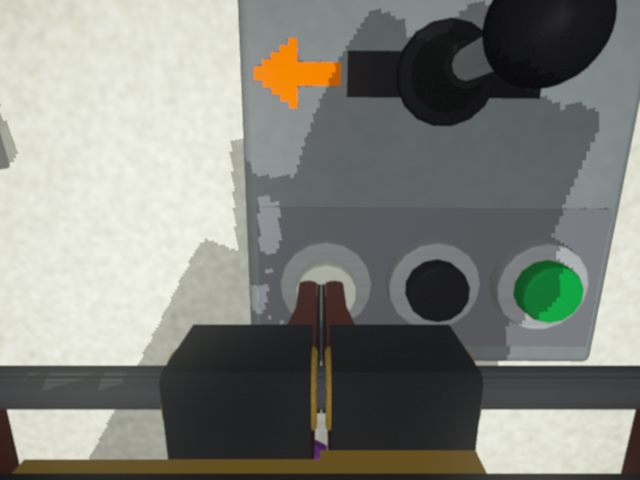

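Emit:
carry_out(targets=[[[0, 0, 0], [0, 0, -10], 0], [[0, 0, 0], [0, 0, -18], 0], [[0, 0, 0], [0, 0, -22], 0], [[0, 0, 0], [0, 0, -25], 0], [[0, 0, 0], [0, 0, -25], 0], [[0, 0, 0], [0, 0, -25], 0], [[0, 0, 0], [0, 0, -25], 0]])

```text
t: 28.58
ee_pos: [448.4, -270.8, 65.8]
orientation: [3.13, -0.269, 0.001]
ft_force: [-5.6, 4.7, 33.1]
width: 0.9
```

```bash
python3 - <<'E'
from look import *
im=save("wrist","w17"); cv2.imwrite('pics/w17c.png',cv2.resize(im[220:340,260:500,::-1],None,fx=3,fy=3,interpolation=cv2.INTER_CUBIC))
E
```

```text
(no output)
```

View pics/w17c.png

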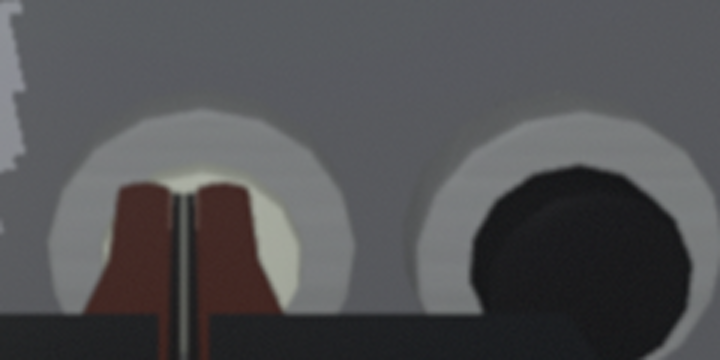

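Emit:
carry_out(targets=[[[0, 0, 0], [0, 0, 10], 0], [[0, 0, 0], [0, 0, 28], 0], [[0, 0, 0], [-5, -30, 28], 0], [[0, 0, 0], [-11, -60, 28], 0], [[0, 0, 0], [-16, -88, 28], 0], [[0, 0, 0], [-19.3, -107, 28], 0], [[0, 0, 0], [-19.3, -107, 28], 0], [[0, 0, 0], [-19.3, -107, 28], 0], [[0, 0, 0], [-19.3, -107, 28], 0], [[0, 0, 0], [-19.3, -107, 28], 0]])

```text
t: 29.47
ee_pos: [428.4, -376.2, 91.1]
orientation: [-3.129, 0.268, 0.002]
ft_force: [-0.4, -0.5, -1.1]
width: 0.2
```

Emit:
carry_out(targets=[[[0, 0, 0], [0, 0, 0], 0], [[0, 0, 0], [0, 0, -10], 0], [[0, 0, 0], [0, 0, -18], 0], [[0, 0, 0], [0, 0, -23], 0], [[0, 0, 0], [0, 0, -27], 0], [[0, 0, 0], [0, 0, -27.5], 0], [[0, 0, 0], [0, 0, -27.5], 0], [[0, 0, 0], [0, 0, -27.5], 0]])

```text
t: 30.13
ee_pos: [428.8, -377.0, 65.9]
orientation: [-3.129, 0.269, 0.0]
ft_force: [-4.3, 7.3, 26.3]
width: 0.6
```

```bash
python3 - <<'E'
from look import *
obs();im=save("wrist","w18"); cv2.imwrite('pics/w18c.png',cv2.resize(im[220:340,160:500,::-1],None,fx=2.2,fy=2.2,interpolation=cv2.INTER_CUBIC))
E
```

```text
t 30.13 ee [ 428.8 -377.    65.9] yaw tool y -99.83 z [ 0.  0. -1.] F [-4.3  7.3 26.3] w 0.6
```

View pics/w18c.png

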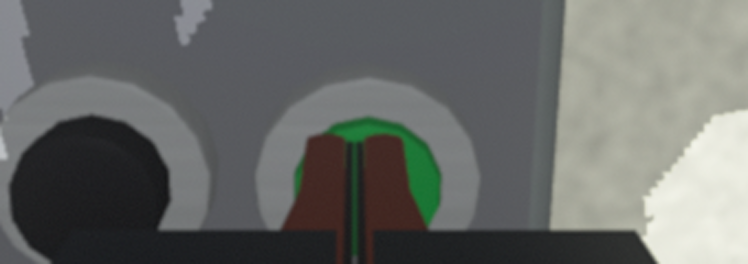

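Emit:
carry_out(targets=[[[0, 0, 0], [0, 0, 10], 0], [[0, 0, 0], [0, 0, 27], 0], [[0, 0, 0], [4, 20, 27], 0], [[0, 0, 0], [8, 42, 27], 0], [[0, 0, 0], [9.5, 52, 27], 0], [[0, 0, 0], [9.5, 52, 27], 0], [[0, 0, 0], [9.5, 52, 27], 0], [[0, 0, 0], [9.5, 52, 27], 0], [[0, 0, 0], [9.5, 52, 27], 0], [[0, 0, 0], [9.5, 52, 27], 0]])

```text
t: 31.02
ee_pos: [438.1, -326.3, 90.9]
orientation: [3.13, -0.27, 0.0]
ft_force: [-0.2, 0.4, -0.2]
width: 0.4
```

Emit:
carry_out(targets=[[[0, 0, 0], [0, 0, 0], 0], [[0, 0, 0], [0, 0, -10], 0], [[0, 0, 0], [0, 0, -18], 0], [[0, 0, 0], [0, 0, -23], 0], [[0, 0, 0], [0, 0, -27], 0], [[0, 0, 0], [0, 0, -27.3], 0], [[0, 0, 0], [0, 0, -27.3], 0], [[0, 0, 0], [0, 0, -27.3], 0]])

```text
t: 31.68
ee_pos: [438.2, -325.8, 65.8]
orientation: [3.13, -0.269, 0.0]
ft_force: [-6.7, 5.0, 29.9]
width: 0.4
```

```bash
python3 - <<'E'
from look import *
obs();im=save("wrist","w19"); cv2.imwrite('pics/w19c.png',cv2.resize(im[220:340,160:500,::-1],None,fx=2.2,fy=2.2,interpolation=cv2.INTER_CUBIC))
E
```

```text
t 31.68 ee [ 438.2 -325.8   65.8] yaw tool y -99.81 z [ 0. -0. -1.] F [-6.7  5.  29.9] w 0.4
```

View pics/w19c.png

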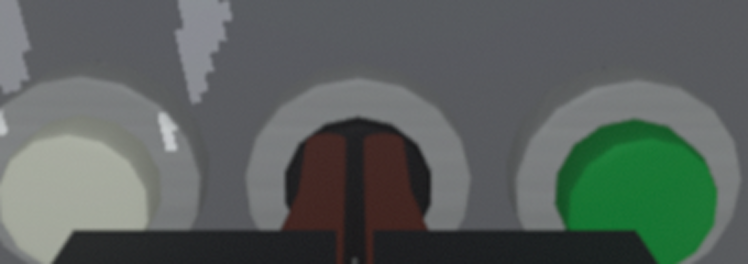

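Emit:
carry_out(targets=[[[0, 0, 0], [0, 0, 15], 0], [[0, 0, 0], [0, 0, 50], 0], [[0, 0, 0], [0, 0, 90], 0], [[0, 0, 0], [10, -10, 110], 0], [[0, 0, 0], [35, -30, 110], 0], [[0, 0, 0], [65, -45, 110], 0], [[0, 0, 0], [85, -57, 110], 0], [[0, 0, 0], [90.5, -60, 110], 0], [[0, 0, 0], [90.5, -60, 110], 0], [[0, 0, 0], [90.5, -60, 110], 0]])

```text
t: 32.57
ee_pos: [527.4, -384.7, 172.4]
orientation: [-3.129, 0.269, 0.004]
ft_force: [-0.2, 0.1, 0.1]
width: 0.7
```

```bash
python3 a.py w20 stick_knob; python3 - <<'E'
from h import *
im=save("top","top2"); cv2.imwrite('pics/top2c.png',cv2.resize(im[190:330,240:540,::-1],None,fx=2.6,fy=2.6,interpolation=cv2.INTER_CUBIC))
E
```

```text
t 32.57 ee [ 527.4 -384.7  172.4] yaw tool y -99.82 z [-0.  0. -1.] F [-0.2  0.1  0.1] w 0.7
stick_knob place [(array([ 540.7, -342.2,  136.6]), 0.71, array([236., 267.]))]
   mask conf 0.76 4233 {0: (506.0, -315.2, 87.1, 49.7, -33.12), 16: (510.4, -319.0, 83.0, 47.3, -33.12), 28: (513.7, -322.0, 79.8, 45.5, -33.12)}
```

View pics/w20.png

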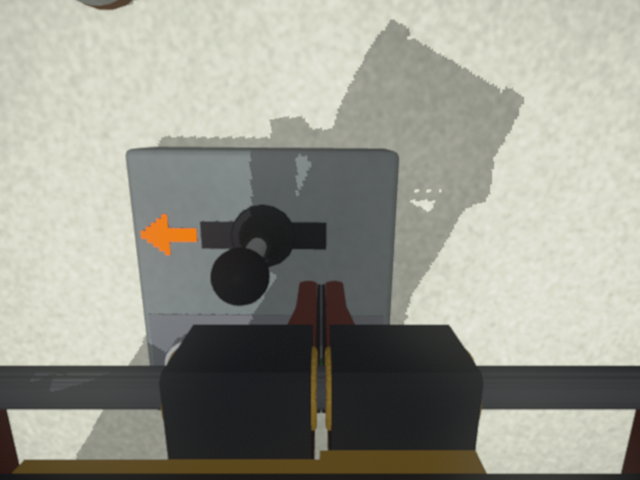

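View pics/top2c.png

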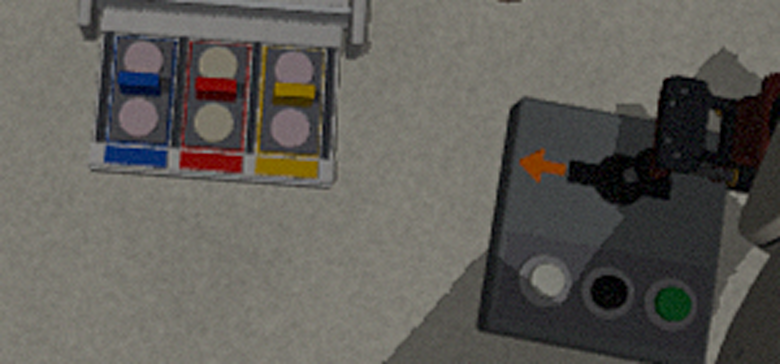

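Emit:
carry_out(targets=[[[0, 0, 0], [0, 0, -15], 0], [[0, 0, 0], [0, 0, -35], 0], [[0, 0, 0], [0, 0, -50], 0], [[0, 0, 0], [0, 0, -56], 0], [[0, 0, 0], [0, 0, -56], 0], [[0, 0, 0], [1, 6, -56], 0], [[0, 0, 0], [2, 12, -56], 0], [[0, 0, 0], [3, 18, -56], 0], [[0, 0, 0], [4, 24, -56], 0], [[0, 0, 0], [4, 24, -56], 0]])

```text
t: 33.6
ee_pos: [533.3, -360.5, 118.7]
orientation: [3.13, -0.267, 0.002]
ft_force: [-0.1, -1.1, 0.4]
width: 0.5
```

Emit:
carry_out(targets=[[[0, 0, 0], [1, 5, 0], 0], [[0, 0, 0], [2, 10, 0], 0], [[0, 0, 0], [2.6, 15, 0], 0], [[0, 0, 0], [3.5, 20, 0], 0], [[0, 0, 0], [3.5, 20, 0], 0], [[0, 0, 0], [3.5, 20, 0], 0]])

```text
t: 34.1
ee_pos: [536.4, -341.5, 117.8]
orientation: [3.13, -0.268, 0.001]
ft_force: [1.0, -3.7, 0.1]
width: 0.5
```

```bash
python3 a.py w21 stick_knob
```

```text
t 34.10 ee [ 536.4 -341.5  117.8] yaw tool y -99.80 z [ 0. -0. -1.] F [ 1.  -3.7  0.1] w 0.5
stick_knob place []
   mask conf 0.82 4890 {0: (502.1, -308.4, 108.9, 41.4, -63.39), 16: (508.0, -311.0, 102.7, 39.0, -63.39), 28: (512.5, -312.9, 98.0, 37.2, -63.39)}
```

View pics/w21.png

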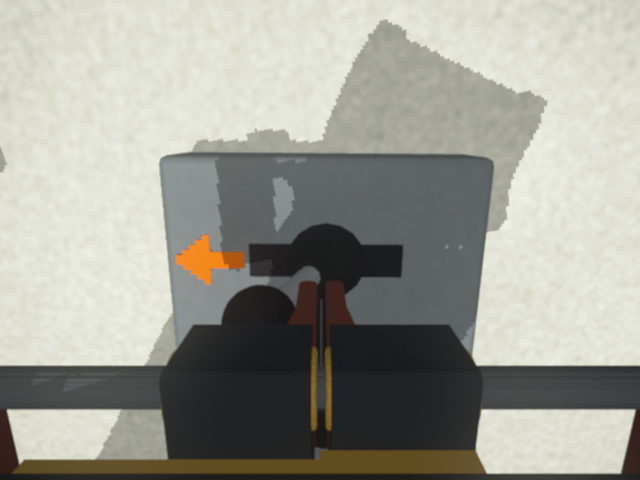

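Emit:
carry_out(targets=[[[0, 0, 0], [1, 5, 0], 0], [[0, 0, 0], [1.8, 10, 0], 0], [[0, 0, 0], [2.2, 12, 0], 0], [[0, 0, 0], [2.2, 12, 0], 0], [[0, 0, 0], [2.2, 12, 0], 0], [[0, 0, 0], [2.2, 12, 0], 0]])

```text
t: 34.75
ee_pos: [537.2, -333.0, 117.4]
orientation: [3.125, -0.268, -0.001]
ft_force: [-3.2, -17.9, -5.1]
width: 0.5
```

Emit:
carry_out(targets=[[[0, 0, 0], [0, -1, 0], 0], [[0, 0, 0], [0, -1, 0], 0], [[0, 0, 0], [0, -1, 0], 0], [[0, 0, 0], [0, -1, 0], 0], [[0, 0, 0], [0, -1, 0], 0], [[0, 0, 0], [0, -1, 0], 0], [[0, 0, 0], [0, -1, 0], 0], [[0, 0, 0], [0, -1, 0], 0], [[0, 0, 0], [0, -1, 0], 0], [[0, 0, 0], [0, -1, 0], 0]])

```text
t: 35.58
ee_pos: [537.2, -333.2, 117.4]
orientation: [3.127, -0.269, -0.001]
ft_force: [-2.9, -14.9, -4.0]
width: 0.4
```

```bash
python3 - <<'E'
from look import *
obs()
im=save("top","top3"); cv2.imwrite('pics/top3c.png',cv2.resize(im[190:330,240:540,::-1],None,fx=2.6,fy=2.6,interpolation=cv2.INTER_CUBIC))
im=save("scene","sc3"); cv2.imwrite('pics/sc3c.png',cv2.resize(im[220:440,120:440,::-1],None,fx=2.4,fy=2.4,interpolation=cv2.INTER_CUBIC))
E
```

```text
t 35.58 ee [ 537.2 -333.2  117.4] yaw tool y -99.82 z [-0. -0. -1.] F [ -2.9 -14.9  -4. ] w 0.4
```

View pics/sc3c.png

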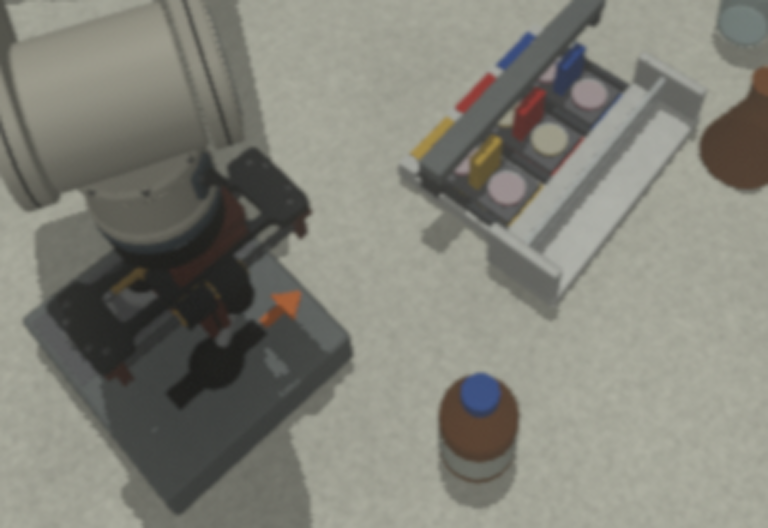

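View pics/top3c.png

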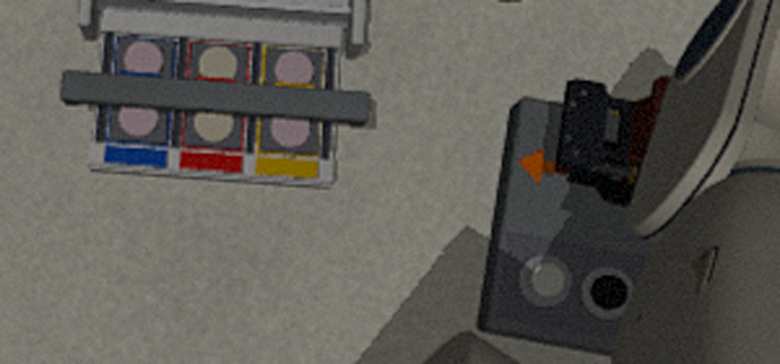

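Emit:
carry_out(targets=[[[0, 0, 0], [0, 0, 0], 0], [[0, 0, 0], [0, 0, 0], 0], [[0, 0, 0], [0, 0, 0], 0], [[0, 0, 0], [0, 0, 0], 0], [[0, 0, 0], [0, 0, 0], 0], [[0, 0, 0], [0, 0, 0], 0], [[0, 0, 0], [0, 0, 0], 0], [[0, 0, 0], [0, 0, 0], 0], [[0, 0, 0], [0, 0, 0], 0], [[0, 0, 0], [0, 0, 0], 0]])

```text
t: 36.52
ee_pos: [537.3, -333.2, 117.4]
orientation: [3.127, -0.269, -0.001]
ft_force: [-3.4, -14.8, -3.2]
width: 0.2
```

Emit:
carry_out(targets=[[[0, 0, 0], [0, 0, 0], 0], [[0, 0, 0], [0, 0, 0], 0], [[0, 0, 0], [0, 0, 0], 0], [[0, 0, 0], [0, 0, 0], 0], [[0, 0, 0], [-1, -5, 0], 0], [[0, 0, 0], [-2, -10, 0], 0], [[0, 0, 0], [-3, -15, 0], 0], [[0, 0, 0], [-4, -20, 0], 0], [[0, 0, 0], [-5, -24, 0], 0], [[0, 0, 0], [-6, -28, 0], 0]])

```text
t: 37.35
ee_pos: [532.2, -358.6, 117.6]
orientation: [-3.129, 0.269, 0.0]
ft_force: [0.7, -0.1, 0.1]
width: 0.3
```

Emit:
carry_out(targets=[[[0, 0, 0], [-1, -4, 0], 0], [[0, 0, 0], [-2, -8, 0], 0], [[0, 0, 0], [-2, -13, 0], 0], [[0, 0, 0], [-3, -20, 0], 0], [[0, 0, 0], [-4, -27, 0], 0], [[0, 0, 0], [-4, -30, 15], 0], [[0, 0, 0], [-4, -30, 50], 0], [[0, 0, 0], [-4, -30, 90], 0], [[0, 0, 0], [-4, -30, 110], 0]])

```text
t: 38.1
ee_pos: [529.5, -390.1, 232.1]
orientation: [3.128, -0.269, 0.006]
ft_force: [0.9, -0.3, 1.0]
width: 0.6
```

```bash
python3 - <<'E'
from look import *
obs()
im=save("top","top4"); cv2.imwrite('pics/top4c.png',cv2.resize(im[150:340,140:540,::-1],None,fx=2,fy=2,interpolation=cv2.INTER_CUBIC))
im=save("scene","sc4"); cv2.imwrite('pics/sc4c.png',cv2.resize(im[140:440,120:460,::-1],None,fx=2,fy=2,interpolation=cv2.INTER_CUBIC))
E
```

```text
t 38.10 ee [ 529.5 -390.1  232.1] yaw tool y -99.84 z [ 0. -0. -1.] F [ 0.9 -0.3  1. ] w 0.6
```

View pics/sc4c.png

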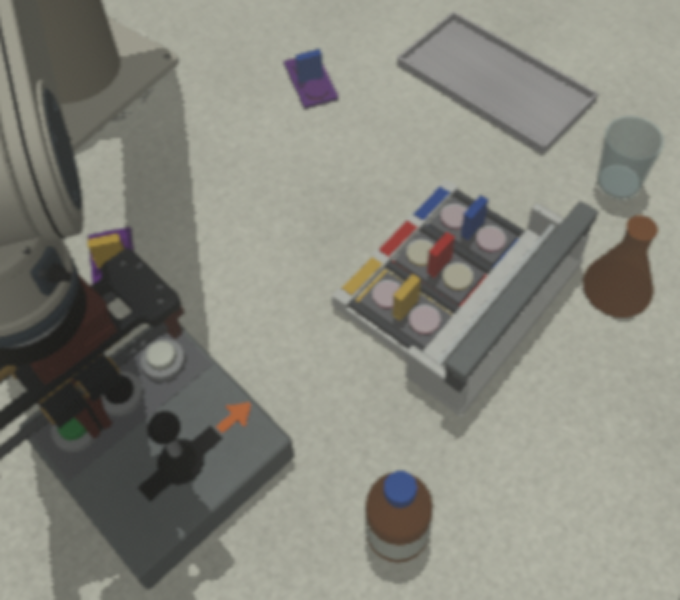

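View pics/top4c.png

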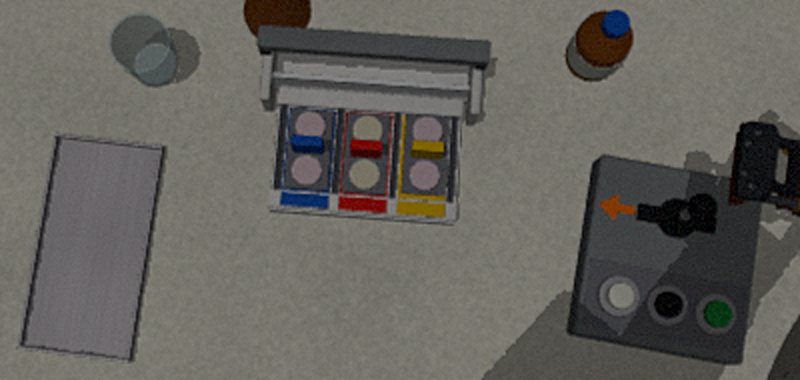

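Emit:
carry_out(targets=[[[0, 0, 7], [5, 15, 0], 20], [[0, 0, 14], [10, 35, 0], 40], [[0, 0, 21], [16, 60, 0], 60], [[0, 0, 28], [22, 85, 0], 60], [[0, 0, 35], [28, 110, 0], 60], [[0, 0, 42], [34, 135, 0], 60], [[0, 0, 49], [40, 160, 0], 60], [[0, 0, 56], [46, 185, 0], 60], [[0, 0, 63], [52, 210, 0], 60], [[0, 0, 70], [58, 235, 0], 60]])

```text
t: 39.03
ee_pos: [585.7, -152.4, 226.3]
orientation: [-2.712, -1.582, 0.002]
ft_force: [0.4, 0.1, -0.4]
width: 59.4
```

Emit:
carry_out(targets=[[[0, 0, 7], [6, 25, 0], 60], [[0, 0, 14], [11, 45, 0], 60], [[0, 0, 20], [16, 58, 0], 60], [[0, 0, 26], [20, 58, 0], 60], [[0, 0, 26], [23.5, 58, 0], 60], [[0, 0, 26], [23.5, 58, 0], 60], [[0, 0, 26], [23.5, 58, 0], 60], [[0, 0, 26], [23.5, 58, 0], 60]])

```text
t: 39.7
ee_pos: [609.4, -96.1, 227.3]
orientation: [-2.297, -2.142, 0.001]
ft_force: [-0.6, -0.1, 0.9]
width: 60.1
```

```bash
python3 a.py w22 carrier_blue carrier_red carrier_yellow; python3 - <<'E'
from look import *
c=cam("top"); vision.get_image("top")
for d in regions_of("tray","top")[:2]:
    print(d["confidence"],{z:yawof(d["mask"],z,c) for z in (8,16)})
for d in place_of("tray","top")[:2]: print(w(d["point"],c),d["confidence"])
E
```

```text
t 39.70 ee [609.4 -96.1 227.3] yaw tool y -3.98 z [-0.  0. -1.] F [-0.6 -0.1  0.9] w 60.1
carrier_blue place [(array([620.4,  76.3,  22.6]), 0.98, array([319.,   3.]))]
   mask conf 0.81 4376 {8: (616.9, 69.5, 101.3, 27.3, -3.99), 20: (616.8, 66.6, 98.1, 26.4, -3.99)}
carrier_red place [(array([615.3,   9.1,  19.1]), 0.79, array([319.,  93.]))]
   mask conf 0.67 7518 {8: (613.5, 12.8, 100.6, 53.6, -3.99), 20: (613.5, 11.6, 97.4, 51.9, -3.99)}
carrier_yellow place [(array([612.3, -60.7,  21.3]), 0.96, array([321., 176.])), (array([ 281.1, -193.3,   -4.8]), 0.9, array([ 16., 322.]))]
   mask conf 0.71 6543 {8: (612.9, -59.9, 102.7, 55.4, -4.61), 20: (613.0, -58.8, 99.5, 53.7, -4.61)}
   mask conf 0.68 1523 {8: (297.4, -194.1, 64.0, 45.9, 74.46), 20: (307.4, -188.8, 62.0, 44.5, 74.46)}
0.82 {8: (499.9, 334.0, 262.6, 140.2, -6.94), 16: (499.1, 331.7, 260.8, 139.2, -6.94)}
0.52 {8: (546.1, -372.7, 66.9, 34.6, -66.55), 16: (544.9, -370.0, 66.4, 34.4, -66.55)}
[498.8 336.7  -3.2] 0.63
[725.9 270.7   1.6] 0.39
```

View pics/w22.png

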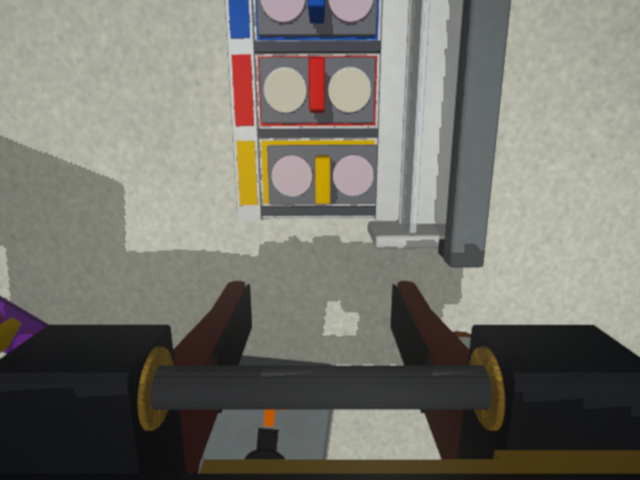

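```bash
python3 - <<'E'
import cv2,numpy as np
L=[cv2.resize(cv2.imread(f'pics/{n}.png')[195:265,270:385],None,fx=3.4,fy=3.4,interpolation=cv2.INTER_CUBIC) for n in ('top1','top2','top3','top4')]
cv2.imwrite('pics/cmp.png',np.vstack([np.hstack(L[:2]),np.hstack(L[2:])]))
E
```

```text
(no output)
```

View pics/cmp.png

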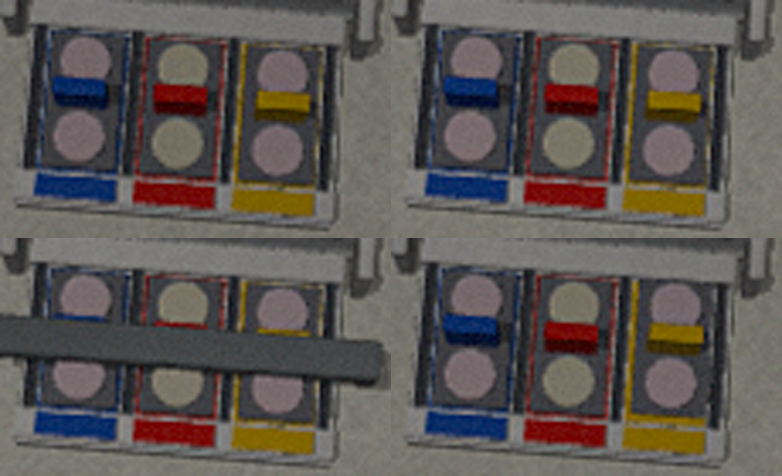

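The knock shifted yellow inside its pocket between t=35.6 and 38.1. It is still flat and about 4 mm off in x, so still home. It may have fallen within the hold, so I'll repeat the hold now as a precaution while all three are home.

Emit:
carry_out(targets=[[[0, 0, -1], [-8, -30, 0], 30], [[0, 0, -2], [-18, -65, 0], 0], [[0, 0, -3], [-28, -102, 0], 0], [[0, 0, -4], [-38, -140, 0], 0], [[0, 0, -5], [-48, -178, 0], 0], [[0, 0, -6], [-58, -215, 0], 0], [[0, 0, -6], [-68, -250, 0], 0], [[0, 0, -6], [-77, -277, 0], 0], [[0, 0, -6], [-81, -290, 0], 0], [[0, 0, -6], [-81, -290, 0], 0]])

```text
t: 41.03
ee_pos: [527.9, -388.0, 227.7]
orientation: [2.406, 2.019, -0.0]
ft_force: [0.1, -0.3, 0.9]
width: 0.7
```

Emit:
carry_out(targets=[[[0, 0, 0], [0, 0, -20], 0], [[0, 0, 0], [0, 0, -50], 0], [[0, 0, 0], [0, 0, -80], 0], [[0, 0, 0], [0, 0, -102], 0], [[0, 0, 0], [0, 0, -110], 0], [[0, 0, 0], [0, 0, -110], 0], [[0, 0, 0], [0, 0, -110], 0]])

```text
t: 41.62
ee_pos: [529.6, -384.7, 118.3]
orientation: [2.402, 2.024, 0.0]
ft_force: [-0.1, 0.9, 0.4]
width: 0.7
```

```bash
python3 a.py w23 carrier_yellow
```

```text
t 41.62 ee [ 529.6 -384.7  118.3] yaw tool y -9.76 z [ 0.  0. -1.] F [-0.1  0.9  0.4] w 0.7
carrier_yellow place []
```

View pics/w23.png

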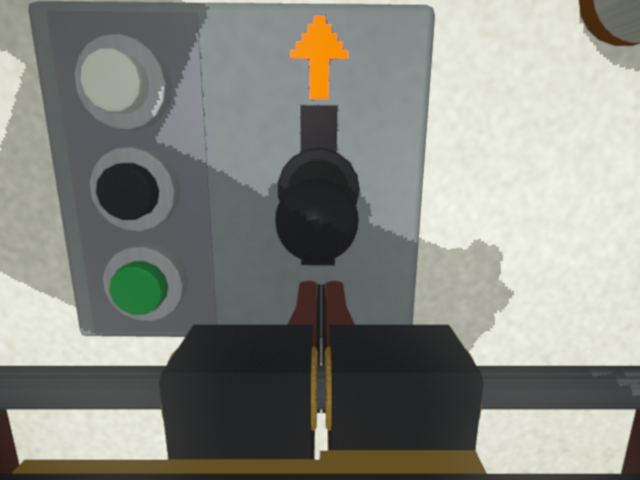

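Emit:
carry_out(targets=[[[0, 0, 0], [1, 7, 0], 0], [[0, 0, 0], [2.5, 14, 0], 0], [[0, 0, 0], [3.5, 20, 0], 0], [[0, 0, 0], [4.5, 26, 0], 0], [[0, 0, 0], [5.5, 32, 0], 0], [[0, 0, 0], [6.5, 38, 0], 0], [[0, 0, 0], [7.5, 44, 0], 0], [[0, 0, 0], [8.5, 49, 0], 0], [[0, 0, 0], [9, 51, 0], 0], [[0, 0, 0], [9, 51, 0], 0]])

```text
t: 42.6
ee_pos: [537.3, -335.2, 117.3]
orientation: [2.402, 2.024, -0.003]
ft_force: [-1.7, -8.0, -3.8]
width: 0.4
```

Emit:
carry_out(targets=[[[0, 0, 0], [0, 0.5, 0], 0], [[0, 0, 0], [0, 0.5, 0], 0], [[0, 0, 0], [0, 0.5, 0], 0]])

```text
t: 42.85
ee_pos: [537.3, -335.2, 117.3]
orientation: [2.402, 2.023, -0.003]
ft_force: [-2.1, -9.7, -2.7]
width: 0.5
```

At the stop. I'll hold for about 2.2 s or more, then release slowly.

Emit:
carry_out(targets=[[[0, 0, 0], [0, 0, 0], 0], [[0, 0, 0], [0, 0, 0], 0], [[0, 0, 0], [0, 0, 0], 0], [[0, 0, 0], [0, 0, 0], 0], [[0, 0, 0], [0, 0, 0], 0], [[0, 0, 0], [0, 0, 0], 0], [[0, 0, 0], [0, 0, 0], 0], [[0, 0, 0], [0, 0, 0], 0], [[0, 0, 0], [0, 0, 0], 0], [[0, 0, 0], [0, 0, 0], 0]])

```text
t: 43.68
ee_pos: [537.2, -335.1, 117.3]
orientation: [2.403, 2.023, -0.003]
ft_force: [-1.7, -9.9, -3.3]
width: 0.5
```

Emit:
carry_out(targets=[[[0, 0, 0], [0, 0, 0], 0], [[0, 0, 0], [0, 0, 0], 0], [[0, 0, 0], [0, 0, 0], 0], [[0, 0, 0], [0, 0, 0], 0], [[0, 0, 0], [0, 0, 0], 0], [[0, 0, 0], [0, 0, 0], 0], [[0, 0, 0], [0, 0, 0], 0], [[0, 0, 0], [0, 0, 0], 0], [[0, 0, 0], [0, 0, 0], 0], [[0, 0, 0], [0, 0, 0], 0]])

```text
t: 44.52
ee_pos: [537.3, -335.2, 117.3]
orientation: [2.403, 2.023, -0.003]
ft_force: [-1.6, -10.1, -3.2]
width: 0.0
```

Emit:
carry_out(targets=[[[0, 0, 0], [0, 0, 0], 0], [[0, 0, 0], [0, 0, 0], 0], [[0, 0, 0], [0, 0, 0], 0], [[0, 0, 0], [0, 0, 0], 0], [[0, 0, 0], [0, 0, 0], 0], [[0, 0, 0], [0, 0, 0], 0]])

```text
t: 45.02
ee_pos: [537.3, -335.2, 117.3]
orientation: [2.403, 2.023, -0.003]
ft_force: [-0.7, -9.3, -3.9]
width: 0.3
```

```bash
python3 - <<'E'
from look import *
obs()
im=save("top","top5"); cv2.imwrite('pics/top5c.png',cv2.resize(im[150:340,140:540,::-1],None,fx=2,fy=2,interpolation=cv2.INTER_CUBIC))
E
```

```text
t 45.02 ee [ 537.3 -335.2  117.3] yaw tool y -9.81 z [-0. -0. -1.] F [-0.7 -9.3 -3.9] w 0.3
```

View pics/top5c.png

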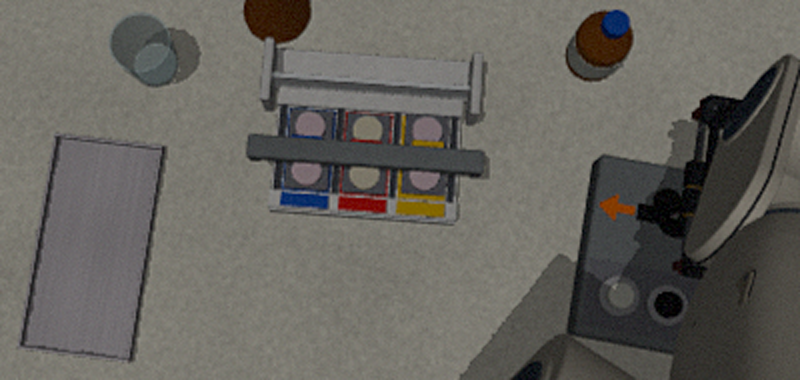

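Emit:
carry_out(targets=[[[0, 0, 0], [-1, -5, 0], 0], [[0, 0, 0], [-2, -10, 0], 0], [[0, 0, 0], [-3, -15, 0], 0], [[0, 0, 0], [-4, -20, 0], 0], [[0, 0, 0], [-5, -24, 0], 0], [[0, 0, 0], [-6, -28, 0], 0], [[0, 0, 0], [-7, -32, 0], 0], [[0, 0, 0], [-8, -37, 0], 0], [[0, 0, 0], [-9, -44, 0], 0], [[0, 0, 0], [-9, -51, 0], 0]])

```text
t: 45.9
ee_pos: [528.5, -385.5, 117.7]
orientation: [-2.403, -2.023, 0.0]
ft_force: [0.1, -0.7, -0.7]
width: 0.4
```

Emit:
carry_out(targets=[[[0, 0, 0], [0, -4, 5], 0], [[0, 0, 0], [0, -4, 30], 0], [[0, 0, 0], [0, -4, 70], 30], [[0, 0, 1], [5, 20, 110], 60], [[0, 0, 2], [13, 50, 110], 60], [[0, 0, 3], [23, 85, 110], 60], [[0, 0, 4], [33, 120, 110], 60], [[0, 0, 5], [43, 155, 110], 60], [[0, 0, 6], [53, 190, 110], 60], [[0, 0, 6], [63, 225, 105], 60]])

```text
t: 46.73
ee_pos: [592.8, -158.8, 224.3]
orientation: [2.292, 2.145, 0.002]
ft_force: [0.6, -0.9, 0.7]
width: 50.1
```

Emit:
carry_out(targets=[[[0, 0, 0], [10, 30, 0], 60], [[0, 0, 0], [17, 55, 0], 60], [[0, 0, 0], [21, 66, 0], 60], [[0, 0, 0], [21, 66, 0], 60], [[0, 0, 0], [21, 66, 0], 60], [[0, 0, 0], [21, 66, 0], 60], [[0, 0, 0], [21, 66, 0], 60]])

```text
t: 47.32
ee_pos: [612.5, -95.7, 222.8]
orientation: [2.296, 2.144, -0.001]
ft_force: [0.0, 0.2, 0.5]
width: 59.8
```

```bash
python3 a.py w24 carrier_blue carrier_red carrier_yellow;  python3 - <<'E'
from look import *
c=cam("top");im=save("top","top6"); cv2.imwrite('pics/top6c.png',cv2.resize(im[150:340,140:540,::-1],None,fx=2,fy=2,interpolation=cv2.INTER_CUBIC))
cv2.imwrite('pics/top6t.png',cv2.resize(im[205:340,140:235,::-1],None,fx=4.4,fy=4.4,interpolation=cv2.INTER_CUBIC))
E
```

```text
t 47.32 ee [612.5 -95.7 222.8] yaw tool y -3.92 z [-0. -0. -1.] F [0.  0.2 0.5] w 59.8
carrier_blue place [(array([620.5,  74.9,  21. ]), 0.74, array([316.,   5.]))]
   mask conf 0.61 4320 {8: (616.9, 69.0, 100.4, 26.9, -3.91), 20: (616.9, 66.1, 97.2, 26.1, -3.91)}
carrier_red place [(array([616.9,   9. ,  20.5]), 0.62, array([317.,  93.]))]
   mask conf 0.96 7781 {8: (613.3, 12.9, 100.7, 54.6, -3.92), 20: (613.5, 11.7, 97.5, 52.8, -3.92)}
carrier_yellow place [(array([ 282.5, -197.7,   -2.3]), 0.93, array([ 10., 330.])), (array([611.8, -60.2,  20.2]), 0.81, array([317., 177.]))]
   mask conf 0.81 6645 {8: (612.7, -60.5, 100.6, 54.3, -3.93), 20: (612.9, -59.4, 97.4, 52.5, -3.93)}
   mask conf 0.56 1227 {8: (300.8, -197.1, 60.2, 40.5, 74.52), 20: (310.9, -191.5, 58.2, 39.2, 74.52)}
```

View pics/w24.png

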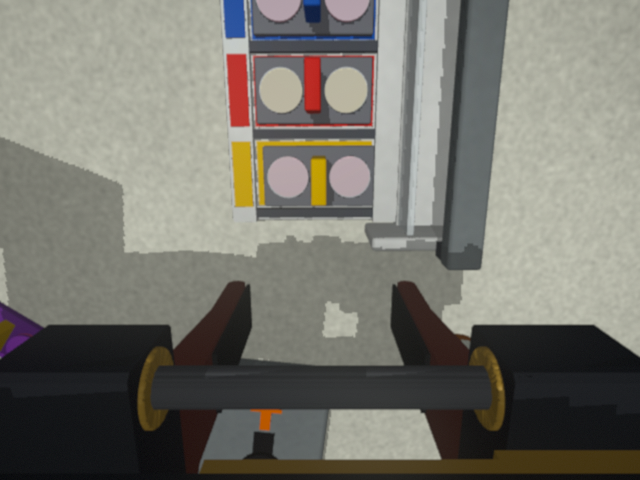

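View pics/top6c.png

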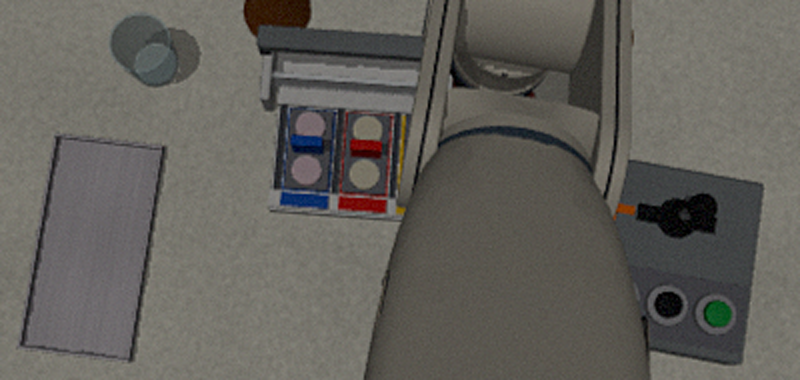

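View pics/top6t.png

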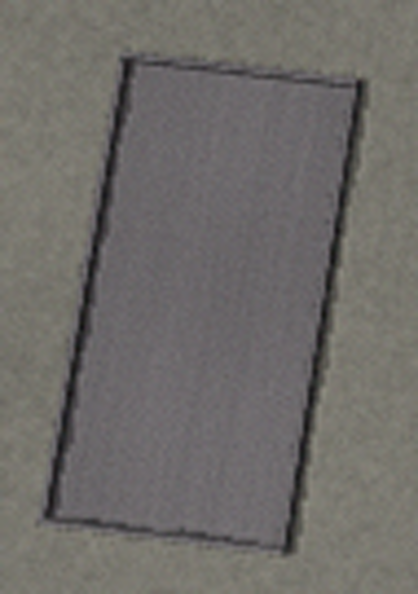

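Emit:
carry_out(targets=[[[0, 0, 0], [1, 20, -15], 60], [[0, 0, 0], [1, 38, -40], 60], [[0, 0, 0], [1, 38, -75], 60], [[0, 0, 0], [1, 38, -110], 60], [[0, 0, 0], [1, 38, -145], 60], [[0, 0, 0], [1, 38, -170], 60], [[0, 0, 0], [1, 38, -181], 60], [[0, 0, 0], [1, 38, -181], 60], [[0, 0, 0], [1, 38, -181], 0], [[0, 0, 0], [1, 38, -181], 0]])

```text
t: 48.55
ee_pos: [615.3, -56.2, 43.6]
orientation: [2.293, 2.145, 0.003]
ft_force: [-0.2, -0.5, 0.4]
width: 50.2
```

Emit:
carry_out(targets=[[[0, 0, 0], [0, 0, 0], 0], [[0, 0, 0], [0, 0, 0], 0], [[0, 0, 0], [0, 0, 0], 0], [[0, 0, 0], [0, 0, 0], 0], [[0, 0, 0], [0, 0, 0], 0], [[0, 0, 0], [0, 0, 0], 0], [[0, 0, 0], [0, 0, 0], 0], [[0, 0, 0], [0, 0, 0], 0]])

```text
t: 49.22
ee_pos: [613.2, -55.9, 42.0]
orientation: [-2.294, -2.145, 0.001]
ft_force: [-3.6, 0.6, 5.2]
width: 11.9
```

Emit:
carry_out(targets=[[[0, 0, 0], [0, 0, 12], 0], [[0, 0, 0], [0, 0, 35], 0], [[0, 0, 0], [0, 0, 65], 0], [[0, 0, 5], [-3, 10, 95], 0], [[0, 0, 11], [-5, 35, 120], 0], [[0, 0, 18], [-7, 65, 125], 0], [[0, 0, 25], [-9, 95, 125], 0], [[0, 0, 32], [-11, 125, 125], 0], [[0, 0, 39], [-13, 155, 125], 0], [[0, 0, 46], [-16, 185, 125], 0]])

```text
t: 50.05
ee_pos: [597.7, 130.3, 167.6]
orientation: [1.265, 2.875, 0.001]
ft_force: [0.4, -0.5, -1.9]
width: 11.5
```

Emit:
carry_out(targets=[[[0, 0, 7], [-3, 30, 0], 0], [[0, 0, 14], [-6, 60, 0], 0], [[0, 0, 21], [-9, 90, 0], 0], [[0, 0, 28], [-12, 120, 0], 0], [[0, 0, 35], [-15, 150, 0], 0], [[0, 0, 40], [-18, 180, 0], 0], [[0, 0, 40], [-18, 195, 0], 0], [[0, 0, 40], [-18, 195, 0], 0], [[0, 0, 40], [-18, 195, 0], 0], [[0, 0, 40], [-18, 195, 0], 0]])

```text
t: 50.88
ee_pos: [579.8, 322.7, 166.7]
orientation: [-0.217, -3.134, 0.001]
ft_force: [0.4, -0.8, -1.1]
width: 12.0
```

```bash
python3 a.py w25 tray
```

```text
t 50.88 ee [579.8 322.7 166.7] yaw tool y 82.06 z [-0. -0. -1.] F [ 0.4 -0.8 -1.1] w 12.0
tray place [(array([502.5, 329.7,   0.8]), 0.75, array([315., 125.]))]
   mask conf 0.65 43661 {0: (507.1, 333.3, 183.2, 138.9, -6.74), 16: (507.3, 333.3, 174.3, 132.1, -6.74), 28: (507.3, 333.3, 167.6, 127.0, -6.74)}
```

View pics/w25.png

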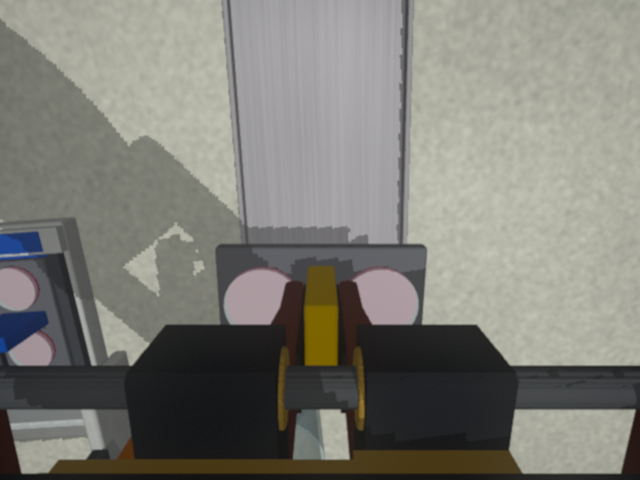

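Emit:
carry_out(targets=[[[0, 0, 1], [-1, 3, -20], 0], [[0, 0, 1], [-1, 3, -50], 0], [[0, 0, 1], [-1, 3, -80], 0], [[0, 0, 1], [-1, 3, -105], 0], [[0, 0, 1], [-1, 3, -125], 0], [[0, 0, 1], [-1, 3, -135], 0], [[0, 0, 1], [-1, 3, -139.5], 0], [[0, 0, 1], [-1, 3, -140.5], 0], [[0, 0, 1], [-1, 3, -140.5], 0], [[0, 0, 1], [-1, 3, -140.5], 0]])

```text
t: 51.87
ee_pos: [579.8, 327.1, 27.5]
orientation: [0.188, 3.134, 0.002]
ft_force: [-0.3, -0.6, -2.0]
width: 11.8
```

```bash
python3 a.py w26
```

```text
t 51.87 ee [579.8 327.1  27.5] yaw tool y 83.15 z [ 0.  0. -1.] F [-0.3 -0.6 -2. ] w 11.8
```

View pics/w26.png

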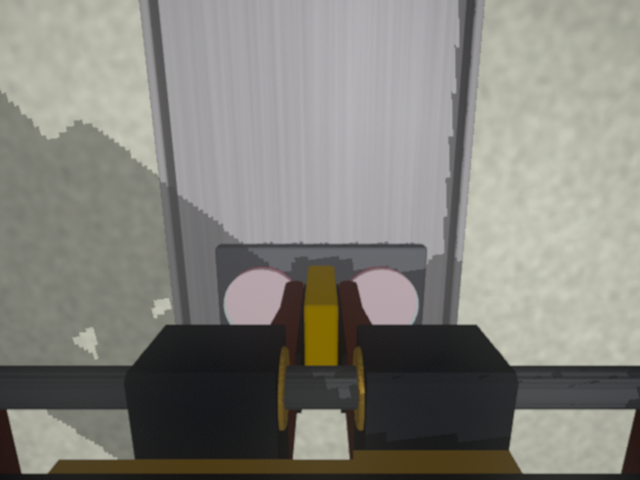

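Emit:
carry_out(targets=[[[0, 0, 0], [0, 0, -1], 0], [[0, 0, 0], [0, 0, -1], 60], [[0, 0, 0], [0, 0, -1], 60], [[0, 0, 0], [0, 0, -1], 60], [[0, 0, 0], [0, 0, -1], 60], [[0, 0, 0], [0, 0, -1], 60], [[0, 0, 0], [0, 0, 15], 60], [[0, 0, 0], [0, 0, 50], 60], [[0, 0, 0], [0, 0, 90], 60], [[0, 0, 0], [0, 0, 130], 60]])

```text
t: 52.75
ee_pos: [578.1, 326.6, 157.0]
orientation: [-0.187, -3.134, 0.002]
ft_force: [1.0, 0.3, 0.4]
width: 59.7
```

Emit:
carry_out(targets=[[[0, 0, -7], [2, -25, 20], 60], [[0, 0, -14], [5, -55, 40], 60], [[0, 0, -21], [8, -85, 50], 60], [[0, 0, -28], [11, -115, 50], 60], [[0, 0, -35], [14, -145, 50], 60], [[0, 0, -42], [17, -175, 50], 60], [[0, 0, -49], [20, -205, 50], 60], [[0, 0, -56], [24, -235, 50], 60], [[0, 0, -63], [28, -265, 50], 60], [[0, 0, -70], [32, -295, 50], 60]])

```text
t: 53.58
ee_pos: [610.8, 30.5, 206.5]
orientation: [1.959, 2.456, 0.0]
ft_force: [0.5, 0.2, 0.3]
width: 60.0
```

Emit:
carry_out(targets=[[[0, 0, -7], [1, -20, 0], 60], [[0, 0, -14], [2, -40, 0], 60], [[0, 0, -17], [3, -53, 0], 60], [[0, 0, -17], [3, -53, 0], 60], [[0, 0, -17], [3, -53, 0], 60], [[0, 0, -17], [3, -53, 0], 60], [[0, 0, -17], [3, -53, 0], 60]])

```text
t: 54.17
ee_pos: [613.7, -20.0, 206.3]
orientation: [-2.292, -2.149, -0.0]
ft_force: [-0.1, 0.5, 0.2]
width: 59.8
```

```bash
python3 a.py w27 carrier_blue carrier_red
```

```text
t 54.17 ee [613.7 -20.  206.3] yaw tool y -3.69 z [-0.  0. -1.] F [-0.1  0.5  0.2] w 59.8
carrier_blue place [(array([617.4,  77.4,  21.9]), 0.88, array([317., 101.])), (array([793.3, 126.4,  -1.9]), 0.52, array([528.,  25.]))]
   mask conf 0.64 8372 {8: (618.0, 80.9, 100.8, 55.0, -3.7), 20: (618.0, 79.9, 97.5, 53.1, -3.7)}
carrier_red place []
   mask conf 0.91 7183 {8: (613.2, 8.5, 100.9, 55.1, -3.7), 20: (613.4, 10.0, 97.6, 53.3, -3.7)}
```

View pics/w27.png

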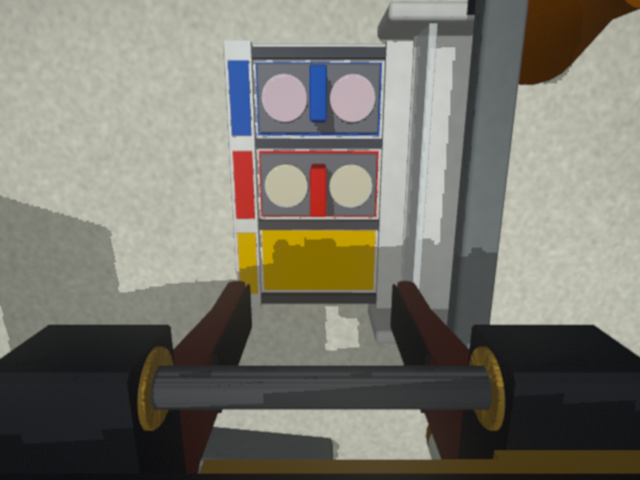

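Emit:
carry_out(targets=[[[0, 0, 0], [0, 18, -15], 60], [[0, 0, 0], [0, 34, -40], 60], [[0, 0, 0], [0, 34, -75], 60], [[0, 0, 0], [0, 34, -110], 60], [[0, 0, 0], [0, 34, -140], 60], [[0, 0, 0], [0, 34, -158], 60], [[0, 0, 0], [0, 34, -164.5], 60], [[0, 0, 0], [0, 34, -164.5], 60], [[0, 0, 0], [0, 34, -164.5], 0], [[0, 0, 0], [0, 34, -164.5], 0]])

```text
t: 55.25
ee_pos: [615.1, 13.0, 43.4]
orientation: [2.293, 2.145, 0.003]
ft_force: [0.5, 0.2, -0.7]
width: 50.1
```

Emit:
carry_out(targets=[[[0, 0, 0], [0, 0, 0], 0], [[0, 0, 0], [0, 0, 0], 0], [[0, 0, 0], [0, 0, 0], 0], [[0, 0, 0], [0, 0, 0], 0], [[0, 0, 0], [0, 0, 0], 0], [[0, 0, 0], [0, 0, 0], 0], [[0, 0, 0], [0, 0, 0], 0], [[0, 0, 0], [0, 0, 0], 0]])

```text
t: 55.92
ee_pos: [613.9, 12.9, 42.0]
orientation: [2.294, 2.146, 0.0]
ft_force: [-0.4, 0.1, 2.9]
width: 11.8
```

Emit:
carry_out(targets=[[[0, 0, 0], [0, 0, 12], 0], [[0, 0, 0], [0, 0, 35], 0], [[0, 0, 0], [0, 0, 65], 0], [[0, 0, 5], [-5, 10, 95], 0], [[0, 0, 11], [-14, 30, 120], 0], [[0, 0, 18], [-24, 55, 125], 0], [[0, 0, 25], [-34, 80, 125], 0], [[0, 0, 32], [-44, 108, 125], 0], [[0, 0, 39], [-54, 136, 125], 0], [[0, 0, 46], [-64, 164, 125], 0]])

```text
t: 56.75
ee_pos: [549.0, 178.0, 167.5]
orientation: [1.265, 2.875, 0.0]
ft_force: [0.0, -0.0, -1.3]
width: 12.0
```

Emit:
carry_out(targets=[[[0, 0, 7], [-9, 30, 0], 0], [[0, 0, 14], [-18, 60, 0], 0], [[0, 0, 21], [-27, 90, 0], 0], [[0, 0, 28], [-36, 115, 0], 0], [[0, 0, 35], [-43, 138, 0], 0], [[0, 0, 41], [-48, 154, 0], 0], [[0, 0, 41], [-49, 158.5, 0], 0], [[0, 0, 41], [-49, 158.5, 0], 0], [[0, 0, 41], [-49, 158.5, 0], 0], [[0, 0, 41], [-49, 158.5, 0], 0]])

```text
t: 57.58
ee_pos: [501.1, 334.3, 166.8]
orientation: [-0.192, -3.136, 0.001]
ft_force: [-0.7, -0.0, -1.1]
width: 11.7
```

```bash
python3 a.py w28 tray; python3 - <<'E'
from look import *
im=save("scene","sc5"); cv2.imwrite('pics/sc5c.png',cv2.resize(im[100:300,280:480,::-1],None,fx=3,fy=3,interpolation=cv2.INTER_CUBIC))
E
```

```text
t 57.58 ee [501.1 334.3 166.8] yaw tool y 83.01 z [-0. -0. -1.] F [-0.7 -0.  -1.1] w 11.7
tray place [(array([504.5, 335.5,  -2. ]), 0.98, array([322., 227.]))]
   mask conf 0.79 33406 {0: (443.2, 340.4, 144.9, 139.2, -7.0), 16: (442.6, 340.6, 137.8, 132.5, -7.0), 28: (442.1, 340.7, 132.5, 127.4, -7.0)}
```

View pics/w28.png

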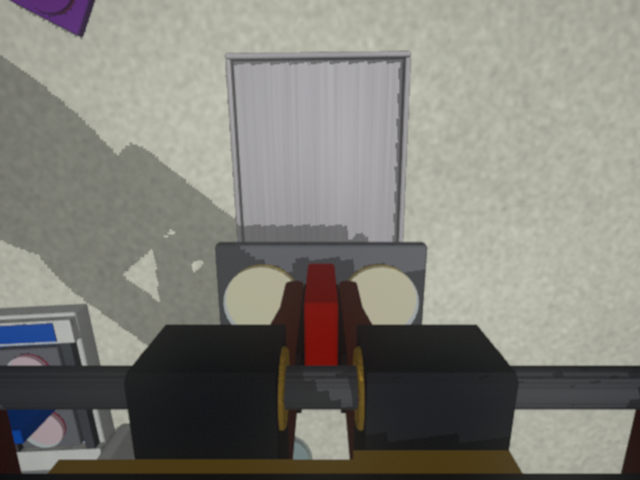

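View pics/sc5c.png

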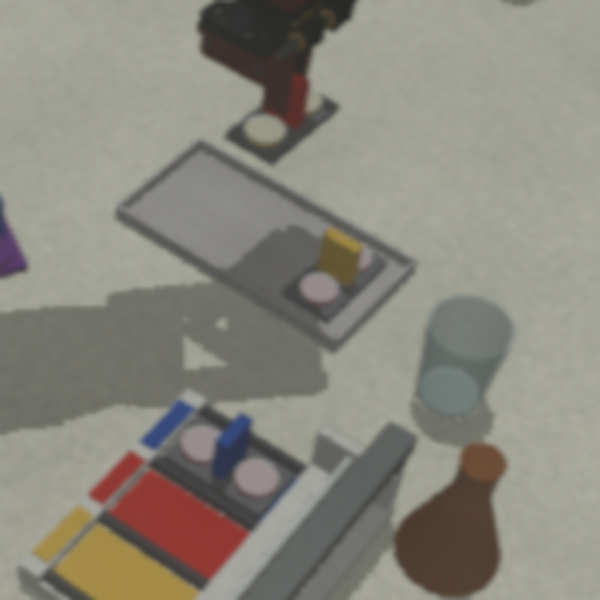

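Emit:
carry_out(targets=[[[0, 0, 0], [0, 0, -20], 0], [[0, 0, 0], [0, 0, -50], 0], [[0, 0, 0], [0, 0, -80], 0], [[0, 0, 0], [0, 0, -105], 0], [[0, 0, 0], [0, 0, -125], 0], [[0, 0, 0], [0, 0, -135], 0], [[0, 0, 0], [0, 0, -139.5], 0], [[0, 0, 0], [0, 0, -140.5], 0], [[0, 0, 0], [0, 0, -141], 0], [[0, 0, 0], [0, 0, -141.5], 0]])

```text
t: 58.62
ee_pos: [501.7, 335.9, 26.3]
orientation: [0.187, 3.134, 0.002]
ft_force: [-0.3, -1.0, -1.6]
width: 11.8
```

```bash
python3 a.py w29
```

```text
t 58.62 ee [501.7 335.9  26.3] yaw tool y 83.16 z [ 0.  0. -1.] F [-0.3 -1.  -1.6] w 11.8
```

View pics/w29.png

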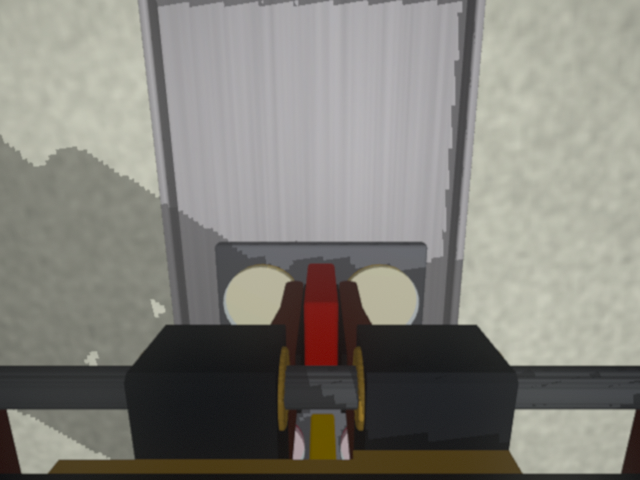

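Emit:
carry_out(targets=[[[0, 0, 0], [0, 0, 0], 60], [[0, 0, 0], [0, 0, 0], 60], [[0, 0, 0], [0, 0, 0], 60], [[0, 0, 0], [0, 0, 0], 60], [[0, 0, 0], [0, 0, 0], 60], [[0, 0, 0], [0, 0, 10], 60], [[0, 0, 0], [0, 0, 40], 60], [[0, 0, 0], [0, 0, 80], 60], [[0, 0, 0], [0, 0, 120], 60], [[0, 0, -3], [5, -10, 150], 60]])

```text
t: 59.5
ee_pos: [506.0, 326.8, 179.1]
orientation: [0.267, 3.128, 0.003]
ft_force: [1.6, 0.1, 0.1]
width: 59.9
```

Emit:
carry_out(targets=[[[0, 0, -7], [8, -20, 15], 60], [[0, 0, -14], [18, -45, 31], 60], [[0, 0, -21], [28, -70, 31], 60], [[0, 0, -28], [38, -95, 31], 60], [[0, 0, -35], [48, -120, 31], 60], [[0, 0, -42], [58, -145, 31], 60], [[0, 0, -49], [68, -170, 31], 60], [[0, 0, -56], [78, -195, 31], 60], [[0, 0, -63], [88, -220, 31], 60], [[0, 0, -70], [98, -245, 31], 60]])

```text
t: 60.33
ee_pos: [604.1, 79.1, 207.2]
orientation: [2.023, 2.403, 0.001]
ft_force: [-0.9, -0.6, 0.1]
width: 60.2
```

Emit:
carry_out(targets=[[[0, 0, -7], [7, -18, 0], 60], [[0, 0, -14], [13, -32, 0], 60], [[0, 0, -14], [14.6, -34, 0], 60], [[0, 0, -14], [14.6, -34, 0], 60], [[0, 0, -14], [14.6, -34, 0], 60], [[0, 0, -14], [14.6, -34, 0], 60]])

```text
t: 60.83
ee_pos: [618.0, 47.4, 206.5]
orientation: [-2.29, -2.15, 0.0]
ft_force: [-0.5, -0.2, 0.2]
width: 59.8
```

```bash
python3 a.py w30 carrier_blue
```

```text
t 60.83 ee [618.   47.4 206.5] yaw tool y -3.63 z [-0.  0. -1.] F [-0.5 -0.2  0.2] w 59.8
carrier_blue place [(array([619.7,  80.3,  23.3]), 0.89, array([320., 182.]))]
   mask conf 0.76 7211 {8: (617.7, 76.8, 100.8, 55.1, -3.64), 20: (617.8, 78.2, 97.4, 53.3, -3.64)}
   mask conf 0.17 7834 {8: (613.7, 7.6, 104.1, 57.9, -3.65), 20: (614.0, 11.3, 100.6, 56.0, -3.65)}
```

View pics/w30.png

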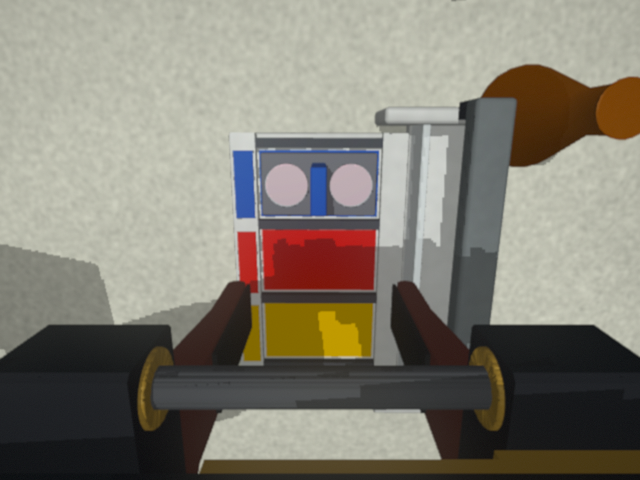

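Emit:
carry_out(targets=[[[0, 0, 0], [0, 18, -15], 60], [[0, 0, 0], [0, 33, -40], 60], [[0, 0, 0], [0, 33, -75], 60], [[0, 0, 0], [0, 33, -110], 60], [[0, 0, 0], [0, 33, -140], 60], [[0, 0, 0], [0, 33, -158], 60], [[0, 0, 0], [0, 33, -164.5], 60], [[0, 0, 0], [0, 33, -164.5], 60], [[0, 0, 0], [0, 33, -164.5], 0], [[0, 0, 0], [0, 33, -164.5], 0]])

```text
t: 61.82
ee_pos: [619.6, 79.8, 43.4]
orientation: [2.293, 2.146, 0.003]
ft_force: [-0.1, -0.1, 0.6]
width: 50.0
```

Emit:
carry_out(targets=[[[0, 0, 0], [0, 0, 0], 0], [[0, 0, 0], [0, 0, 0], 0], [[0, 0, 0], [0, 0, 0], 0], [[0, 0, 0], [0, 0, 0], 0], [[0, 0, 0], [0, 0, 0], 0], [[0, 0, 0], [0, 0, 0], 0], [[0, 0, 0], [0, 0, 0], 0], [[0, 0, 0], [0, 0, 0], 0]])

```text
t: 62.48
ee_pos: [618.5, 79.4, 42.0]
orientation: [2.294, 2.146, 0.0]
ft_force: [-2.0, -0.4, 3.2]
width: 11.9
```

Emit:
carry_out(targets=[[[0, 0, 0], [0, 0, 12], 0], [[0, 0, 0], [0, 0, 35], 0], [[0, 0, 0], [-3, 4, 65], 0], [[0, 0, 5], [-15, 20, 95], 0], [[0, 0, 11], [-33, 45, 120], 0], [[0, 0, 18], [-51, 69, 125], 0], [[0, 0, 25], [-69, 93, 125], 0], [[0, 0, 32], [-87, 118, 125], 0], [[0, 0, 39], [-105, 142, 125], 0], [[0, 0, 46], [-123, 167, 125], 0]])

```text
t: 63.32
ee_pos: [494.4, 247.3, 167.6]
orientation: [1.265, 2.875, 0.001]
ft_force: [0.6, -0.1, -1.3]
width: 12.0
```

Emit:
carry_out(targets=[[[0, 0, 7], [-18, 24, 0], 0], [[0, 0, 14], [-36, 48, 0], 0], [[0, 0, 21], [-52, 71, 0], 0], [[0, 0, 28], [-64, 88, 0], 0], [[0, 0, 35], [-72, 97, 0], 0], [[0, 0, 41], [-73, 99, 0], 0], [[0, 0, 41], [-73, 99, 0], 0], [[0, 0, 41], [-73, 99, 0], 0], [[0, 0, 41], [-73, 99, 0], 0], [[0, 0, 41], [-73, 99, 0], 0]])

```text
t: 64.15
ee_pos: [422.8, 345.0, 167.0]
orientation: [0.191, 3.136, 0.0]
ft_force: [-0.3, 0.5, -1.1]
width: 11.8
```

```bash
python3 a.py w31 tray; python3 - <<'E'
from look import *
im=save("scene","sc6"); cv2.imwrite('pics/sc6c.png',cv2.resize(im[100:300,280:480,::-1],None,fx=3,fy=3,interpolation=cv2.INTER_CUBIC))
E
```

```text
t 64.15 ee [422.8 345.  167. ] yaw tool y 83.01 z [ 0.  0. -1.] F [-0.3  0.5 -1.1] w 11.8
tray place []
   mask conf 0.85 13323 {0: (404.2, 344.7, 138.0, 60.3, 83.0), 16: (401.6, 345.1, 131.3, 57.4, 83.0), 28: (399.7, 345.5, 126.2, 55.2, 83.0)}
```

View pics/w31.png

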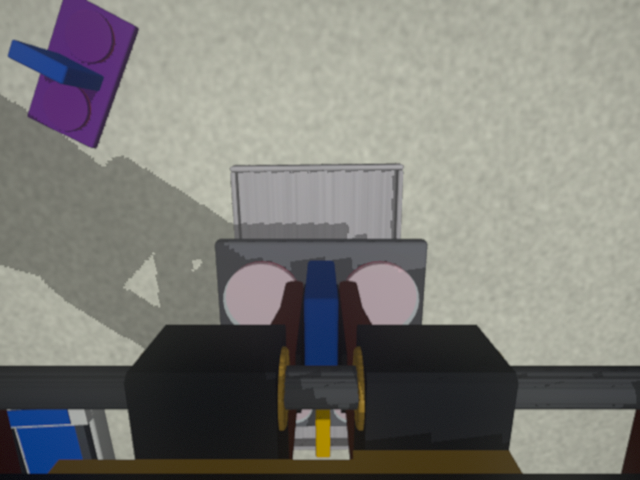

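View pics/sc6c.png

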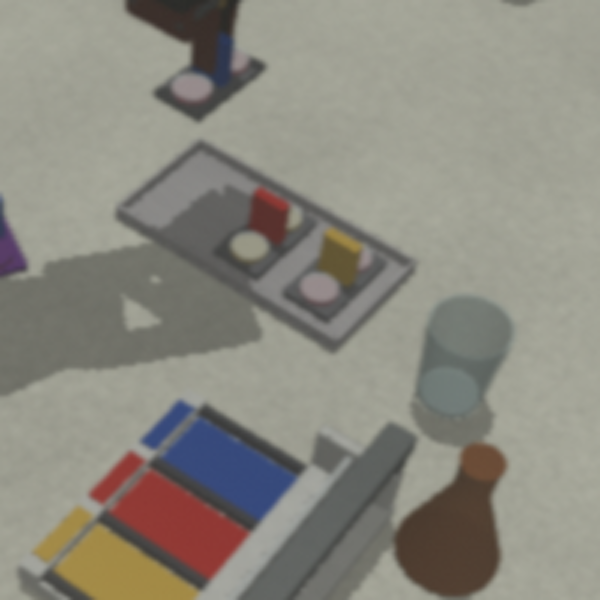

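Emit:
carry_out(targets=[[[0, 0, 0], [0, 0, -20], 0], [[0, 0, 0], [0, 0, -50], 0], [[0, 0, 0], [0, 0, -80], 0], [[0, 0, 0], [0, 0, -105], 0], [[0, 0, 0], [0, 0, -125], 0], [[0, 0, 0], [0, 0, -135], 0], [[0, 0, 0], [0, 0, -139.5], 0], [[0, 0, 0], [0, 0, -140.5], 0], [[0, 0, 0], [0, 0, -141], 0], [[0, 0, 0], [0, 0, -141.5], 0]])

```text
t: 65.18
ee_pos: [423.2, 346.0, 26.2]
orientation: [0.187, 3.135, 0.002]
ft_force: [1.0, -0.7, -1.4]
width: 12.0
```

```bash
python3 a.py w32
```

```text
t 65.18 ee [423.2 346.   26.2] yaw tool y 83.17 z [ 0.  0. -1.] F [ 1.  -0.7 -1.4] w 12.0
```

View pics/w32.png

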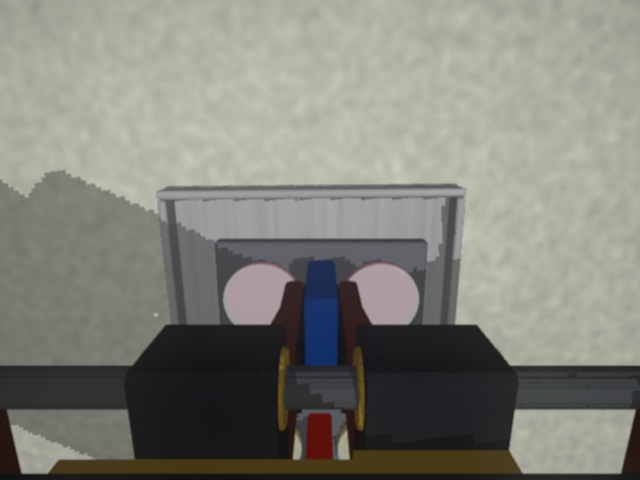

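Release and lift. Then I'll move back over the imager side so the top camera has a clear view of the tray.

Emit:
carry_out(targets=[[[0, 0, 0], [0, 0, 0], 60], [[0, 0, 0], [0, 0, 0], 60], [[0, 0, 0], [0, 0, 0], 60], [[0, 0, 0], [0, 0, 0], 60], [[0, 0, 0], [0, 0, 0], 60], [[0, 0, 0], [0, 0, 10], 60], [[0, 0, 0], [0, 0, 40], 60], [[0, 0, 0], [0, 0, 80], 60], [[0, 0, 0], [0, 0, 120], 60], [[0, 0, 0], [5, -10, 160], 60]])

```text
t: 66.07
ee_pos: [426.7, 336.1, 187.6]
orientation: [-0.185, -3.136, -0.0]
ft_force: [0.5, 0.9, 0.2]
width: 59.8
```

Emit:
carry_out(targets=[[[0, 0, -4], [4, -30, 20], 60], [[0, 0, -10], [8, -60, 50], 60], [[0, 0, -16], [12, -95, 80], 60], [[0, 0, -22], [16, -130, 80], 60], [[0, 0, -28], [20, -165, 80], 60], [[0, 0, -34], [24, -200, 80], 60], [[0, 0, -40], [28, -235, 80], 60], [[0, 0, -46], [32, -270, 80], 60], [[0, 0, -46], [34, -300, 80], 60], [[0, 0, -46], [34, -300, 80], 60]])

```text
t: 66.9
ee_pos: [461.3, 31.5, 266.1]
orientation: [1.402, 2.81, -0.001]
ft_force: [0.7, -1.6, -0.8]
width: 60.2
```

Emit:
carry_out(targets=[[[0, 0, 0], [0, 0, 0], 60], [[0, 0, 0], [0, 0, 0], 60], [[0, 0, 0], [0, 0, 0], 60]])

```text
t: 67.15
ee_pos: [461.3, 36.3, 265.5]
orientation: [-1.396, -2.814, -0.0]
ft_force: [-0.2, 0.7, -1.2]
width: 60.3
```

```bash
python3 - <<'E'
from look import *
obs()
C=np.array([501.5,333.5]);a=np.radians(-6.9);u=np.array([np.cos(a),np.sin(a)]);v=np.array([-u[1],u[0]])
for n in ("top","scene"):
    c=cam(n); im=save(n,n+"7")
    for q in ("carrier_blue","carrier_red","carrier_yellow"):
        for d in place_of(q,n)[:2]:
            p=w(d["point"],c); print(n,q,round(d["confidence"],2),p,"tray",(p[:2]-C)@u,(p[:2]-C)@v)
    s=(slice(200,340),slice(140,260)) if n=="top" else (slice(130,230),slice(300,440))
    cv2.imwrite(f'pics/{n}7c.png',cv2.resize(im[s][:,:,::-1],None,fx=4,fy=4,interpolation=cv2.INTER_CUBIC))
E
```

```text
t 67.15 ee [461.3  36.3 265.5] yaw tool y 37.24 z [ 0.  0. -1.] F [-0.2  0.7 -1.2] w 60.3
top carrier_blue 0.73 [419.8 344.3  -0.4] tray -82.4327370247141 0.8855738815010472
top carrier_blue 0.66 [287.4 189.3   0.4] tray -195.20920196341098 -168.89043064981394
top carrier_red 0.63 [499.  335.9   2.8] tray -2.7768584483596293 2.0416285259791005
top carrier_yellow 0.71 [581.9 329.2   7.8] tray 80.29562215158137 5.340008400212408
top carrier_yellow 0.63 [ 282.8 -199.2    2.2] tray -153.07984126197601 -555.1464338319392
scene carrier_blue 0.86 [288.3 183.9   1.5] tray -193.6978774364638 -174.09231073985387
scene carrier_blue 0.65 [425.8 345.6   4.2] tray -76.6563050482496 2.9558586318942144
scene carrier_red 0.73 [616.7  10.4   2.5] tray 153.17746624577964 -306.95945707538425
scene carrier_red 0.68 [504.7 334.1   4.8] tray 3.109701020688772 0.9406535017651452
scene carrier_yellow 0.87 [581.5 326.9   4.4] tray 80.25138098635708 3.096682657956922
scene carrier_yellow 0.56 [ 280.2 -207.2   -1.3] tray -154.68445731565942 -563.4138597422921
```

View pics/top7.png

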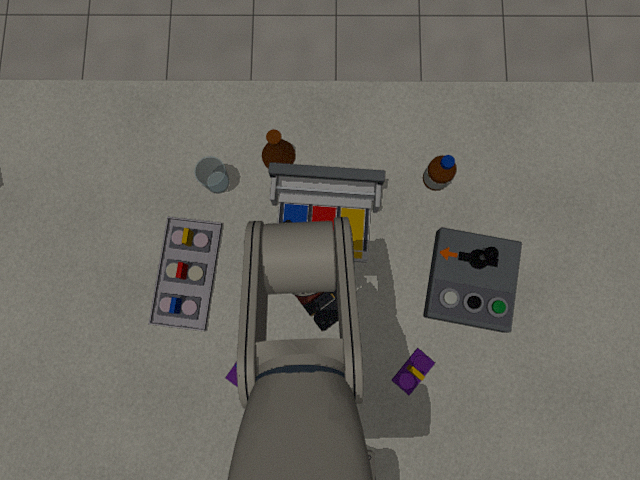

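View pics/scene7.png

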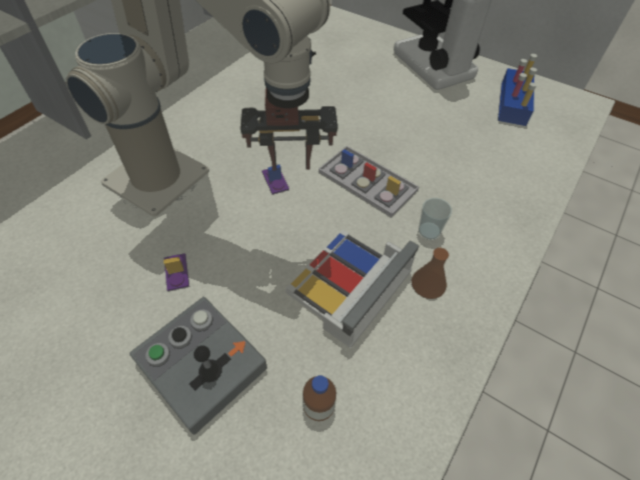

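View pics/scene7c.png

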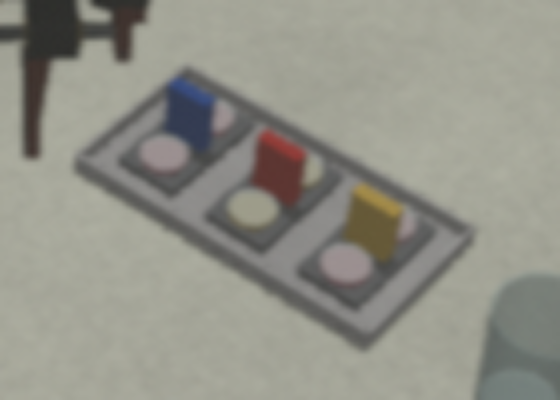

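Both pictures show all three carriers flat in the tray, the stick upright, the keys up and the glassware unmoved. Handing in.

```bash
python3 -c "
from workcell import order
print(order.close_job())"
```

```text
the job is handed in; nothing more can be done
None
```

The job is handed in with every step carried out. The hand-in gave no verdict.

**What I did**
- I put the blue, red and yellow carriers home in their own pockets and left the two purple look-alikes alone.
- I pressed white, green and black in that order. Each stopped at 65.8–65.9 mm, about 6 mm down, with roughly 26–33 N on the wrist.
- I tilted the stick fully towards the arrow, held it for over two seconds and let it back slowly. The scan bar ran out and parked again.
- I then moved all three carriers into the tray.

**Second stick hold:** after the first hold, yellow had been knocked about 4 mm inside its pocket. It was still flat and within tolerance, but I couldn't tell whether the knock fell within the hold. I repeated the full hold with all three carriers home as a precaution.

**Last checks** (top and scene cameras)
- The carriers lie flat, centred at about -80, 0 and +80 mm along the tray and within about 5 mm across it.
- The stick is upright, the keys are up, the glassware has not moved and the arm is clear of everything.
- One top-camera reading put yellow's underside at 7.8 mm, close to the 8 mm limit. The scene camera put it at 4.4 mm, and the enlarged picture shows it flat on the tray floor.
- The scene camera also reported a red carrier at the imager. That is a false hit on the red pocket, as the pictures show the pocket empty.

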